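# Sort cored from uncored housings and start the curing box

### The job

Slide the curing box's orange cover fully open, then lift each die-cast housing on the bench to feel whether it is hollow or solid: the light hollow ones go into the box's well to be cured, the heavy solid rejects into the blue tray. When all are sorted slide the cover fully shut, then twist the red start knob clockwise to its stop and let it spring back. Leave the other things on the bench where they are.

Things in the scene. Friction and masses are not known exactly. Their poses are not given: they have to be found in the camera images.
- a_mid (a point): zinc-grey die-cast housing, all alike to the eye: closed block 46 x 36 x 34 mm (x, y, z) with a 5 mm thick, 22 mm wide screw lug along its foot that makes it 58 mm long in x. Point at its centre, 17 mm above its underside; z up as it stands. Either hollow (about 100 g, 85 to 115) or solid (about 400 g, 340 to 460); which one is told only by its weight. May be absent (None from the start)
- b_mid (a point): zinc-grey die-cast housing, all alike to the eye: closed block 46 x 36 x 34 mm (x, y, z) with a 5 mm thick, 22 mm wide screw lug along its foot that makes it 58 mm long in x. Point at its centre, 17 mm above its underside; z up as it stands. Either hollow (about 100 g, 85 to 115) or solid (about 400 g, 340 to 460); which one is told only by its weight. May be absent (None from the start)
- c_mid (a point): zinc-grey die-cast housing, all alike to the eye: closed block 46 x 36 x 34 mm (x, y, z) with a 5 mm thick, 22 mm wide screw lug along its foot that makes it 58 mm long in x. Point at its centre, 17 mm above its underside; z up as it stands. Either hollow (about 100 g, 85 to 115) or solid (about 400 g, 340 to 460); which one is told only by its weight. May be absent (None from the start)
- d_mid (a point): zinc-grey die-cast housing, all alike to the eye: closed block 46 x 36 x 34 mm (x, y, z) with a 5 mm thick, 22 mm wide screw lug along its foot that makes it 58 mm long in x. Point at its centre, 17 mm above its underside; z up as it stands. Either hollow (about 100 g, 85 to 115) or solid (about 400 g, 340 to 460); which one is told only by its weight. May be absent (None from the start)
- e_mid (a point): zinc-grey die-cast housing, all alike to the eye: closed block 46 x 36 x 34 mm (x, y, z) with a 5 mm thick, 22 mm wide screw lug along its foot that makes it 58 mm long in x. Point at its centre, 17 mm above its underside; z up as it stands. Either hollow (about 100 g, 85 to 115) or solid (about 400 g, 340 to 460); which one is told only by its weight. May be absent (None from the start)
- f_mid (a point): zinc-grey die-cast housing, all alike to the eye: closed block 46 x 36 x 34 mm (x, y, z) with a 5 mm thick, 22 mm wide screw lug along its foot that makes it 58 mm long in x. Point at its centre, 17 mm above its underside; z up as it stands. Either hollow (about 100 g, 85 to 115) or solid (about 400 g, 340 to 460); which one is told only by its weight. May be absent (None from the start)
- well (a point): centre of the floor of the curing box's open-topped square well: 190 x 190 mm inside, walls 8 mm thick and 40 mm high above this floor (which lies 10 mm above the bench). Own axes: x, y along the walls, z up; the cover opens to +y over the lamp housing (48 mm high), the low black control deck (48 mm high, 92 mm wide) is on the -y side. The box is fixed to the bench
- cover (a joint): flat orange sliding cover of the well, 204 x 204 x 5 mm, its top 46 mm above the well floor; slides along +y of the well frame. 0 = shut, 0.19 m = fully open; friction about 1.5 N, stays where left. It may start up to 40 mm open
- cover_grip (a point): centre of the black bar handle on the cover: 60 mm long (well x), 14 mm thick (well y), from the cover's top face 15 mm below this point to 15 mm above it; moves with the cover (70 mm to the -y side of the cover's centre)
- starter (a joint): red spring-return start knob on the control deck, upright axis; 0 = at rest, grows clockwise seen from above, stop at 1.2 rad; the spring pulls it back to 0 (0.07 N m at the stop)
- starter_grip (a point): centre of the knob's bar grip, on the knob's axis: bar 44 mm long along the well's x at rest (own x), 14 mm thick, from 13 mm below to 13 mm above this point; under it an 8 mm thick disc of 42 mm diameter on the deck
- tray_in (a point): centre of the inner floor of the blue reject tray, open on top, 194 x 194 mm inside, 6 mm walls, 40 mm high overall, fixed to the bench; x, y along its walls
- spool: solder spool with green flanges, 60 mm diameter, 40 mm high; bystander, origin under its centre
- flux: small white bottle, 32 mm diameter, 65 mm high; bystander, origin under its centre
- tape: yellow tape ring, 60 mm diameter, 18 mm high; bystander, origin under its centre

How it is judged:
On the way, in this order (a step that is already met when the one before it is completed fails the run):
1. the cover is slid fully open (170 mm or more) (value of joint cover above 0.17 m), for 0.2 s.
2. every hollow housing lies in the well, every solid one in the tray, and the cover is shut (within 8 mm) (x of a_mid in the frame of well between -0.095 and 0.095 m and y of a_mid in the frame of well between -0.095 and 0.095 m and z of a_mid in the frame of well between 0 and 0.038 m and x of b_mid in the frame of tray_in between -0.095 and 0.095 m and y of b_mid in the frame of tray_in between -0.095 and 0.095 m and z of b_mid in the frame of tray_in between 0 and 0.06 m and x of c_mid in the frame of tray_in between -0.095 and 0.095 m and y of c_mid in the frame of tray_in between -0.095 and 0.095 m and z of c_mid in the frame of tray_in between 0 and 0.06 m and x of d_mid in the frame of well between -0.095 and 0.095 m and y of d_mid in the frame of well between -0.095 and 0.095 m and z of d_mid in the frame of well between 0 and 0.038 m and x of e_mid in the frame of tray_in between -0.095 and 0.095 m and y of e_mid in the frame of tray_in between -0.095 and 0.095 m and z of e_mid in the frame of tray_in between 0 and 0.06 m and x of f_mid in the frame of well between -0.095 and 0.095 m and y of f_mid in the frame of well between -0.095 and 0.095 m and z of f_mid in the frame of well between 0 and 0.038 m and value of joint cover below 0.008 m), for 0.2 s.
3. with the cover shut, the start knob is twisted to its stop (1.12 rad or more) (value of joint starter above 1.12 rad and value of joint cover below 0.008 m), for 0.1 s.
At the end, for the whole second after the job is handed in: Every hollow housing lies in the well and every solid one in the tray (centre within the walls, down inside), at rest; the cover is shut within 8 mm; the start knob has sprung back to within 0.1 rad of rest (all of step 2 and value of joint starter below 0.1 rad and linear speed of each of casting_a, casting_b, casting_c, casting_d, casting_e, casting_f below 0.02 m/s); the robot touches nothing.
It fails at once if a bystander (spool, flux bottle, tape) is shifted by more than 50 mm (distance of any of spool, flux, tape from where it was at the start of the episode above 0.05 m).
Of casting_a, casting_b, casting_c, casting_d, casting_e, casting_f only 4 to 6 are there at a start; the rules pass over those that are not, and their reading is None.
At some moment in a run one of casting_a, casting_b, casting_c, casting_d, casting_e, casting_f may be knocked a few centimetres aside while the robot is not near it.
Once in a run the grip may slacken for a moment while it holds something.
It also fails if it takes over 210 s, if anything falls off the work surface, if the arm or the gripper's body presses on something with over 40 N, if the wrist force passes 120 N, or if a joint passes its speed limit or range.

### The arm

A 7-joint arm with a two-finger parallel gripper is mounted at the origin on the work surface. World frame = base frame: x ahead of the robot, y to its left, z up, the work surface at z = 0. Lengths are in m, angles in rad, forces in N, time in s.
With the tool pointing down it reaches from about 0.425 to 0.925 m from the base axis. Payload 6.8 kg.
Tool frame: the origin (TCP) lies midway between the tips of the shut fingers; the grasp point (between the pads) lies 19 mm behind it; z points along the fingers, y is the line along which they close (so a half turn about z gives the same grasp; the last joint's range is limited). The gripper opens to 85 mm and grips with 20 to 120 N. Pads are 22 mm wide; open, the fingers measure 114 mm over their backs; the gripper's body (76 mm by 85 mm) begins 54 mm behind the grasp point. The pads swing forward as they close: fully open they stand 13 mm farther back than shut.
Start: joints at [-1.209, 0.477, 0.022, 1.555, -0.011, 1.109, -0.083], TCP at [0.306, 0.602, 0.207] pointing down, gripper open.
Joint ranges: [-2.96, 2.96], [-0.34, 2.1], [-1.41, 1.46], [0.24, 2.44], [-1.37, 4.51], [0.17, 1.92], [-2.96, 2.96]. Speed limits (rad/s): [2.39, 2.39, 3.14, 3.14, 3.14, 3.14, 3.14].

### API

Orientations are given as a unit quaternion [w, x, y, z].
In Python, from station import readout, imaging, hand_in gives the robot as it stands.
- The arm moves only by the tool drive_tool, never from a script. Its argument "series" is a list of rows, each a list of 5 numbers: the shift along the tool's x, y, z in cm, then the turn about the tool's z in degrees, then the closure, from -1 (fully open) to 1 (shut). A call has 1 to 8 rows; each row shifts and turns the commanded pose from where the row before left it, along the tool's axes as they then stand; what a row does not reach is not made up. A row lasts 1/10 s, in which the tool goes at most 50 mm and 8.59 degrees, less where a joint would pass 70% of its speed; a pose out of reach is approached as far as the arm can. A call with a gripper value outside its range is refused whole. The fingers move at their own pace and stop on an object; "squeeze" is the grip in N (left out, the last holds). Time passes only in rows, so rows that do not move let the fingers close. It gives the time, the measured TCP pose, the force, the opening and the grip force at its end, in the units of the state.
- readout.get_obs(): the state, without advancing time (a new reading comes with each control period).
- imaging.read_camera(name): name is "side" or "top" or "wrist"; returns the picture (480x640x3 uint8, red, green, blue); there is no depth.
- imaging.camera_model(name): a dict with "vfov" (degrees; the focal length in pixels is half the picture's height over the tangent of half this angle, whatever the lens; pixels are square), "cx", "cy" (the principal point, pixels), "distortion" ([k1, k2, p1, p2, k3] as OpenCV has them; the pictures are not rectified), "xyz" and "orientation" of the camera in the world. Camera axes: x right, y down, z forward; pixel columns grow to the right and rows downward; lengths in m; the calibration is good to about 2 mm. A picture is of the moment at which its call begins: read the wrist's pose just before it. camera_model takes no time and is no camera call; for the wrist camera it gives the pose at the moment of the call.
- hand_in(): hands the job in; it is judged then, once.
Trained networks look in the newest picture that a camera, given by its name, has taken for a name from the list of things; names that differ only in an ending like _2 or _b are one class to them, and where a whole thing is asked for, a point or a joint stands for the part that bears it (a point fixed in the world has none). Each returns a list of dicts, best first, with "conf" (0 to 1); they miss things now and then, are a little off and sometimes report something else, mostly with a low value. They report only what shows in the picture. A call takes as long as a camera call.
- imaging.cut_out(thing, camera): "mask" (480x640 bool, what is visible of it) and "centre" ([column, row] in pixels, amid what is visible of it).
The state is a dict: "t": time; "q": joint angles; "joint_vel": joint speeds; "joint_torque": joint torques, N m; "eef_pos": TCP position; "tool_rot": TCP orientation; "contact_force": force on the tool from outside, world axes, zero at the start; "torque": the same for the moment, N m; "gripper_width": opening from 0.0 (shut) to 1.0 (fully open); "grasp_force": force on a finger pad.
Only numpy, scipy, OpenCV 4.12 (cv2) and the standard library are available. Lean on these libraries where they do the work, as an engineer would, in place of code of your own. Each camera call takes 0.05 s, during which the arm holds its last target. There are 200 camera calls.

## Working session

There is one attempt and no reset: what is moved stays moved. The work goes in short steps, Python scripts to look and compute and a tool call to move; the robot and the scene stay as the last step left them, time stands still between calls to the robot, and variables do not carry over. Pictures are saved under pics/ and viewed, at most 14 in all, crops included, and the job is handed in when it is done.

Besides the shell and the picture viewer there is one more tool, called after ">>>" as name(argument=value, ...) on one line, values as JSON. drive_tool: Moves the arm, as the interface text tells. Its arguments: {"type":"object","properties":{"series":{"type":"array"},"squeeze":{"type":"number"}},"required":["series"]}

```bash
mkdir -p pics; ls
python3 - <<'E'
from station import readout, imaging
import cv2
o=readout.get_obs()
for k in o: print(k,o[k])
for c in ("top","side","wrist"):
    im=imaging.read_camera(c); cv2.imwrite(f"pics/{c}0.png",im[:,:,::-1]); print(c,imaging.camera_model(c))
E
```

```text
pics
t 0.0
q [-1.20911203  0.47780703  0.02233374  1.55646875 -0.01152029  1.10927899
 -0.08310459]
joint_vel [-3.60445734e-04  1.59078692e-03  5.05723364e-05  1.93731696e-04
 -4.98414373e-05  1.45371331e-04 -3.33112195e-06]
joint_torque [ 1.11934041e-04 -5.96461165e+01  1.60801973e+00 -2.81199038e+01
  1.24711587e-02  9.51997878e-03 -9.81219159e-06]
eef_pos [0.30528591 0.60129917 0.20601368]
tool_rot [-1.56648020e-04  2.32731623e-01  9.72540565e-01 -9.03666387e-04]
contact_force [0.34706667 0.25624209 0.98517177]
torque [ 0.00930718 -0.01035305  0.04269195]
grasp_force 0.0
gripper_width 0.999878211459202
top {'vfov': 56.01658430895078, 'cx': 319.9471899021616, 'cy': 238.05960506168694, 'distortion': array([-0.04126694,  0.        ,  0.        ,  0.        ,  0.        ]), 'xyz': array([ 0.47922551, -0.02214555,  1.04670706]), 'orientation': array([-0.04697754,  0.70749537, -0.70297132,  0.0554503 ])}
side {'vfov': 57.13645306863448, 'cx': 321.5844300826455, 'cy': 246.16823585531196, 'distortion': array([-0.02637049,  0.        ,  0.        ,  0.        ,  0.        ]), 'xyz': array([ 0.20187562, -0.59938745,  0.50849941]), 'orientation': array([-0.4608022 ,  0.82995382, -0.27442979,  0.15338281])}
wrist {'vfov': 66.08169639847476, 'cx': 318.26843500419983, 'cy': 237.92557630015577, 'distortion': array([-0.04298047,  0.        ,  0.        ,  0.        ,  0.        ]), 'xyz': array([0.24473333, 0.63236113, 0.37242096]), 'orientation': array([0.11743552, 0.84418871, 0.51817355, 0.07106686])}
```

View pics/top0.png

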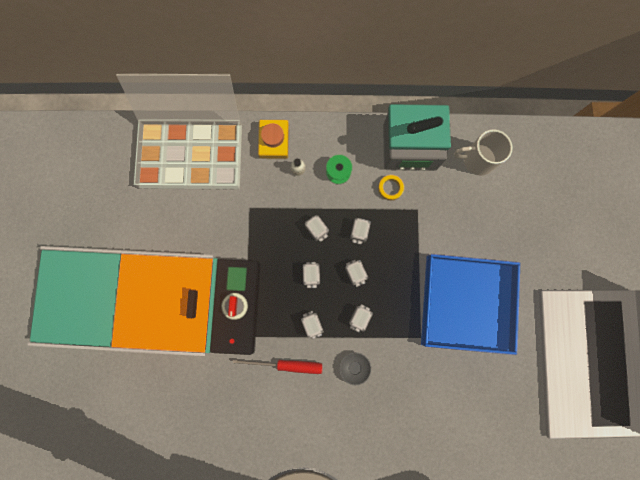

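View pics/side0.png

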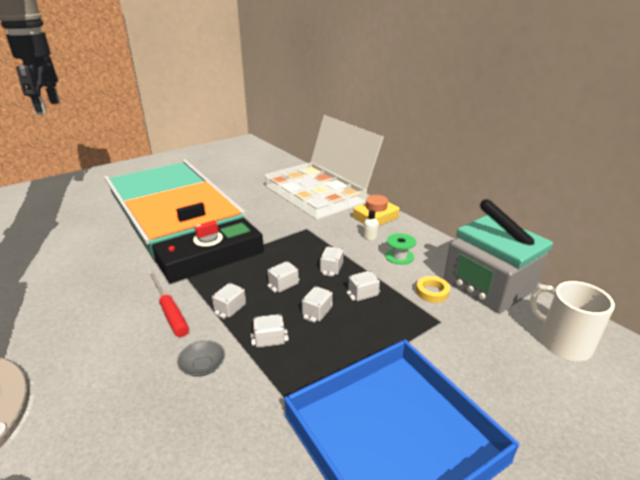

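```bash
cat > h.py <<'E'
import numpy as np, cv2
from scipy.spatial.transform import Rotation as R
from station import readout, imaging
def K(m):
    f=240/np.tan(np.radians(m['vfov'])/2); return np.array([[f,0,m['cx']],[0,f,m['cy']],[0,0,1]])
def w(px,m,z):
    "pixels -> world at height z"
    u=cv2.undistortPoints(np.asarray(px,float).reshape(-1,1,2),K(m),m['distortion'])[:,0]
    d=R.from_quat(m['orientation'],scalar_first=True).apply(np.c_[u,np.ones(len(u))])
    return m['xyz']+d*((z-m['xyz'][2])/d[:,2])[:,None]
def outline(mask,m,z):
    c=max(cv2.findContours(mask.astype('uint8'),cv2.RETR_EXTERNAL,cv2.CHAIN_APPROX_NONE)[0],key=cv2.contourArea)
    return w(c[:,0],m,z)[:,:2]
def rect(mask,m,z):
    "centre mm, sizes mm, angle deg of the long side"
    (c,s,a)=cv2.minAreaRect((outline(mask,m,z)*1000).astype('float32'))
    if s[0]<s[1]: s=s[::-1]; a+=90
    return np.round(c,1),np.round(s,1),round((a+90)%180-90,1)
def tool():
    o=readout.get_obs(); r=R.from_quat(o['tool_rot'],scalar_first=True)
    return o,np.array(o['eef_pos']),r
def yaw():  # angle of tool x in world, deg
    _,_,r=tool(); x=r.as_matrix()[:,0]; return np.degrees(np.arctan2(x[1],x[0]))
E
python3 - <<'E'
from h import *
im=imaging.read_camera("top"); m=imaging.camera_model("top")
for n,z in (("a_mid",.034),("cover",.056),("cover_grip",.086),("starter",.084),("starter_grip",.09),("tray_in",.04),("spool",.04),("flux",.065),("tape",.018)):
    try:
        for d in imaging.cut_out(n,"top"):
            print(n,round(d['conf'],2),np.round(d['centre']),*rect(d['mask'],m,z),d['mask'].sum())
    except Exception as e: print(n,e)
hsv=cv2.cvtColor(im,cv2.COLOR_RGB2HSV)
def col(lo,hi): return cv2.inRange(hsv,lo,hi)
print("orange",rect(col((8,200,120),(20,255,255)),m,.056))
print("blue",rect(col((100,120,60),(125,255,255)),m,.04))
g=col((70,60,60),(90,255,255)); g[:,:20]=0;g[:,180:]=0;g[:240]=0
print("green housing",rect(g,m,.048))
print("tool",tool()[1],yaw())
# side check of height: centre of cover grip
E
```

```text
a_mid 0.56 [313. 323.] [434.4 -16.2] [56.  36.3] 19.2 386
cover 0.78 [163. 305.] [480.1 309.5] [208.  207.5] 87.8 8920
cover 0.46 [359. 318.] [ 450.7 -121.1] [58.1 38.6] -27.3 433
cover_grip 0.76 [159. 302.] [481.1 299.5] [202.5 200.5] -2.6 8860
starter 0.64 [239. 307.] [474.7 148.3] [39.2 38.2] 46.3 296
starter_grip 0.88 [234. 306.] [475.9 144.2] [41.7 37.8] 1.6 315
tray_in 0.87 [470. 305.] [ 481.9 -371.7] [215.4 207.7] 85.1 8758
spool 0.82 [336. 168.] [786.8 -75.9] [69.4 57.9] 0.2 622
flux 0.74 [298. 167.] [784.  19.] [37.4 27.1] 0.7 176
tape 0.66 [397. 186.] [ 750.9 -199.4] [60.9 59.1] -0.8 360
orange (array([480.6, 309.6]), array([202.8, 201. ]), 87.6)
blue (array([ 481.7, -371.6]), array([213. , 204.6]), 84.8)
green housing (array([489.4, 507.1]), array([203.7, 181. ]), -2.5)
tool [0.30560804 0.6018924  0.20706122] 153.07873252840355
```

```bash
cat >> h.py <<'E'
def plan(pose,*pts):
    """pts: (x,y,z[,yaw]) mm, deg. prints turn (tool z) then shift in cm in tool axes"""
    p=np.array(pose[:3],float); a=pose[3]
    for t in pts:
        if len(t)>3:
            d=(a-t[3]+90)%180-90 if len(t)==4 else a-t[3]   # half turn same grasp
            if abs(d)>.3: print("turn %.1f"%d,end=' ')
            a-=d
        v=(np.array(t[:3])-p)/10; c,s=np.cos(np.radians(a)),np.sin(np.radians(a))
        print("shift x %.2f y %.2f z %.2f |%.1f| yaw %.1f"%(v[0]*c+v[1]*s,v[0]*s-v[1]*c,-v[2],np.hypot(*v[:2]),a)); p=np.array(t[:3],float)
def here():
    o,p,r=tool(); return [*(p*1000),yaw()]
def sil(x,y,a,m,zb=0):
    c,s=np.cos(a),np.sin(a); Rz=np.array([[c,-s,0],[s,c,0],[0,0,1]])
    img=np.zeros((480,640),'uint8'); Rc=R.from_quat(m['orientation'],scalar_first=True).inv()
    for X,Y,Z in ((46,36,34),(58,22,5)):
        b=np.array([[i*X/2,j*Y/2,k*Z] for i in(-1,1) for j in(-1,1) for k in(0,1)])@Rz.T+[x,y,zb]
        cp=Rc.apply(b/1000-m['xyz']); q=cv2.projectPoints(cp,np.zeros(3),np.zeros(3),K(m),m['distortion'])[0][:,0]
        cv2.fillConvexPoly(img,cv2.convexHull((q*16).round().astype('int32')),255,cv2.LINE_AA,4)
    return img/255.
def fit(mask,m,zb=0):
    from scipy.optimize import minimize
    (c,s,a)=rect(mask,m,.02+zb/1000); M=mask.astype(float)
    best=None
    for da in (0,90):
        r=minimize(lambda v:np.abs(sil(v[0],v[1],np.radians(v[2]),m,zb)-M).sum(),[*c,a+da],method='Nelder-Mead',
            options=dict(initial_simplex=[[c[0],c[1],a+da],[c[0]+5,c[1],a+da],[c[0],c[1]+5,a+da],[c[0],c[1],a+da+12]],maxiter=120))
        if best is None or r.fun<best.fun: best=r
    return np.round(best.x,1),round(best.fun/M.sum(),2)
def blobs(im,roi):
    """grey bright blobs within roi (c0,r0,c1,r1)"""
    hsv=cv2.cvtColor(im,cv2.COLOR_RGB2HSV); b=cv2.inRange(hsv,(0,0,80),(180,60,255)); k=np.zeros_like(b); c0,r0,c1,r1=roi; k[r0:r1,c0:c1]=b[r0:r1,c0:c1]
    n,l,st,_=cv2.connectedComponentsWithStats(k); return [l==i for i in range(1,n) if 200<st[i,4]<900]
def housings(roi=(252,212,416,334)):
    im=imaging.read_camera("top"); m=imaging.camera_model("top"); out=[fit(b,m)+(b.sum(),) for b in blobs(im,roi)]
    for o in out: print("housing",*o)
    return out
E
python3 - <<'E'
from h import *
housings()
m=imaging.camera_model("top")
print("deck corners",w([[217,259],[259,261],[211,352],[253,354]],m,.048)*1000)
print(here())
plan(here(),(477.5,240,170,177.5),(477.5,240,60))
E
```

```text
housing [654.3 -26.2  36.3] 0.13 396
housing [ 650.3 -127.2  -15.2] 0.15 387
housing [ 551.2 -117.2  204.6] 0.16 397
housing [546.4 -14.3   1.4] 0.1 399
housing [ 448.3 -126.4  -26.4] 0.12 427
housing [434.1 -16.8  21.9] 0.26 362
deck corners [[576.42204312 194.61532182  48.        ]
 [572.66218281 101.20530611  48.        ]
 [374.44482091 200.41722042  48.        ]
 [370.96378233 109.46875642  48.        ]]
[np.float64(305.5884419397201), np.float64(601.9060443160026), np.float64(207.0431805218031), np.float64(153.08270478192378)]
turn -24.4 shift x -18.75 y -35.41 z 3.70 |40.1| yaw 177.5
shift x 0.00 y 0.00 z 11.00 |0.0| yaw 177.5
```

Run:
```python
import cv2; im=cv2.imread("pics/top0.png")[230:370,20:280]; cv2.imwrite("pics/box.png",cv2.resize(im,None,fx=3,fy=3,interpolation=cv2.INTER_CUBIC))
```

```text
(no output)
```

View pics/box.png

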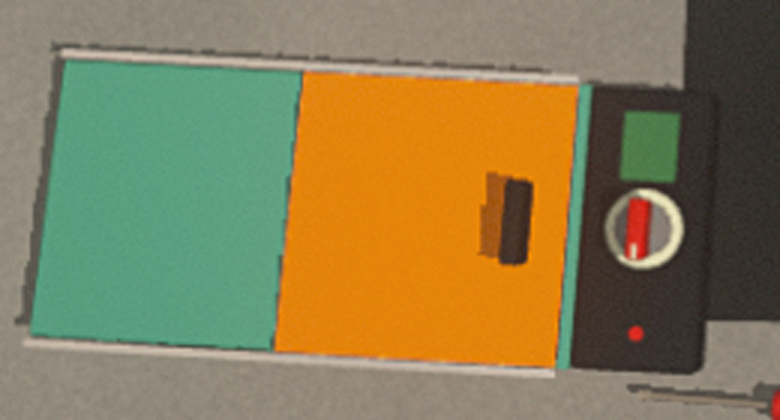

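>>> drive_tool(series=[[0, 0, 0, -8.1, -1], [0, 0, 0, -8.1, -1], [0, 0, 0, -8.2, -1], [-2, -4, 0, 0, -1], [-2, -4, 0, 0, -1], [-2, -4, 0, 0, -1], [-2, -4, 0, 0, -1], [-2, -4, 0, 0, -1]], squeeze=40)

```text
t: 1.5
eef_pos: [0.3973, 0.396, 0.2072]
tool_rot: [0.0, 0.022, 1.0, 0.0]
contact_force: [0.1, 0.5, -0.5]
gripper_width: 0.997
grasp_force: 0.0
```

>>> drive_tool(series=[[-2, -4, 1, 0, -1], [-2, -4, 1, 0, -1], [-2, -4, 1, 0, -1], [-2, -3, 0.7, 0, -1], [-0.7, -0.4, 0, 0, -1], [0, 0, 0, 0, -1], [0, 0, 0, 0, -1]])

```text
t: 2.2
eef_pos: [0.4765, 0.2415, 0.1703]
tool_rot: [0.0, 0.021, 1.0, 0.001]
contact_force: [-0.3, -0.1, 0.2]
gripper_width: 0.994
grasp_force: 0.0
```

Run:
```python
from h import *
print(here())
im=imaging.read_camera("wrist"); m=imaging.camera_model("wrist"); cv2.imwrite("pics/w1.png",im[:,:,::-1])
for n,z in (("cover_grip",.086),("starter_grip",.082)):
    for d in imaging.cut_out(n,"wrist"): print(n,d['conf'],d['centre'],w([d['centre']],m,z)*1000,rect(d['mask'],m,z))
plan(here(),(477.5,240,170,177.5),(477.5,240,60))
```

```text
[np.float64(476.49908531653415), np.float64(241.48978248675246), np.float64(170.2852088636368), np.float64(177.55512429247557)]
cover_grip 0.67 [400.5, 207.3] [[459.1157652  298.99807961  86.        ]] (array([473. , 303.4]), array([181.8, 181.7]), 87.6)
starter_grip 0.6 [211.3, 227.6] [[468.99610906 165.35191085  82.        ]] (array([472. , 163.3]), array([45.1, 39.2]), 7.9)
shift x -0.15 y -0.17 z 0.02 |0.2| yaw 177.5
shift x 0.00 y 0.00 z 11.00 |0.0| yaw 177.5
```

View pics/w1.png

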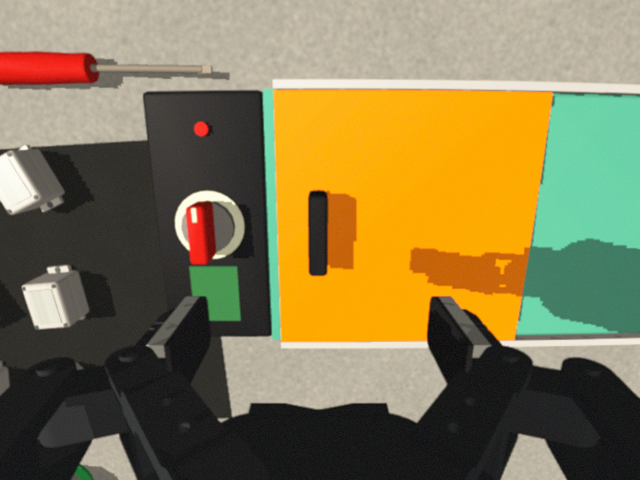

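Run:
```python
from h import *
m=imaging.camera_model("wrist"); print(m, readout.get_obs()['t'])
f=lambda p,z:print(np.round(w(p,m,z)*1000))
f([[145,92],[263,91],[158,337],[272,335]],.048)
f([[318,191],[318,275]],.086); f([[200,203],[200,265]],.082)
f([[274,90],[281,341],[552,93],[515,343]],.056)
t=imaging.camera_model("top")
print(w([[20+515/3,230+182/3],[20+515/3,230+263/3]],t,.086)*1000); print(w([[20+638/3,230+198/3],[20+636/3,230+259/3]],t,.082)*1000)
```

```text
{'vfov': 66.08169639847476, 'cx': 318.26843500419983, 'cy': 237.92557630015577, 'distortion': array([-0.04298047,  0.        ,  0.        ,  0.        ,  0.        ]), 'xyz': array([0.40799926, 0.24412792, 0.33638205]), 'orientation': array([0.09894383, 0.71475494, 0.68580805, 0.09488318])} 2.35
[[372. 117.  48.]
 [375. 205.  48.]
 [575.  94.  48.]
 [576. 196.  48.]]
[[445. 242.  86.]
 [507. 240.  86.]]
[[451. 159.  82.]
 [497. 153.  82.]]
[[376. 214.  56.]
 [578. 205.  56.]
 [385. 415.  56.]
 [589. 409.  56.]]
[[505.02221569 237.61532181  86.        ]
 [448.61352233 235.18455678  86.        ]]
[[494.59373594 151.07329925  82.        ]
 [451.99750904 151.15941829  82.        ]]
```

>>> drive_tool(series=[[0, -0.15, 4, 0, -1], [0, 0, 4, 0, -1], [0, 0, 2.8, 0, -1], [0, 0, 0, 0, 1], [0, 0, 0, 0, 1], [0, 0, 0, 0, 1], [0, 0, 0, 0, 1], [0, 0, 0, 0, 1]])

```text
t: 3.15
eef_pos: [0.4776, 0.2391, 0.0633]
tool_rot: [0.001, 0.022, 1.0, 0.001]
contact_force: [0.4, -0.5, 0.0]
gripper_width: 0.141
grasp_force: 0.0
```

>>> drive_tool(series=[[0, 1, 0, 0, 1], [0, 2, 0, 0, 1], [0, 2, 0, 0, 1], [0, 2, 0, 0, 1], [0, 2, 0, 0, 1], [0, 2, 0, 0, 1], [0, 2, 0, 0, 1], [0, 2, 0, 0, 1]])

```text
t: 3.95
eef_pos: [0.4832, 0.3903, 0.0619]
tool_rot: [-0.0, 0.022, 1.0, -0.0]
contact_force: [-0.4, -1.0, 1.0]
gripper_width: -0.0
grasp_force: 0.0
```

Run:
```python
from h import *
a=imaging.read_camera("top")[230:370,20:280]; b=imaging.read_camera("side")[60:300,40:300]
a=cv2.resize(a,None,fx=2.2,fy=2.2); b=cv2.resize(b,(a.shape[1],int(240*a.shape[1]/260)))[:290]
cv2.imwrite("pics/c1.png",np.vstack([a,b])[:,:,::-1])
```

```text
(no output)
```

View pics/c1.png

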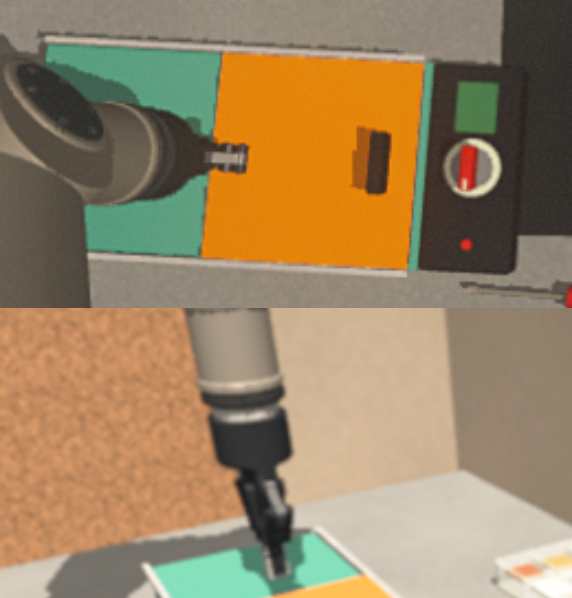

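Run:
```python
from h import *
t=imaging.camera_model("top"); s=imaging.camera_model("side")
for z in (.04,.05,.06,.07,.08,.09,.1,.12): print(z,np.round(w([[20+238/2.2,230+158/2.2]],t,z)*1000),np.round(w([[166.5,182]],s,z)*1000))
print(readout.get_obs()['eef_pos'], readout.get_obs()['q'])
# handle: top-cam top edges & side cam (191,212)
for z in (.06,.07,.08,.086,.1): print(z,np.round(w([[192,303]],t,z)*1000),np.round(w([[191,212]],s,z)*1000))
```

```text
0.04 [[480. 390.  40.]] [[514. 504.  40.]]
0.05 [[480. 386.  50.]] [[508. 481.  50.]]
0.06 [[480. 382.  60.]] [[501. 457.  60.]]
0.07 [[480. 378.  70.]] [[494. 434.  70.]]
0.08 [[480. 374.  80.]] [[488. 410.  80.]]
0.09 [[480. 370.  90.]] [[481. 387.  90.]]
0.1 [[480. 366. 100.]] [[474. 363. 100.]]
0.12 [[480. 358. 120.]] [[461. 316. 120.]]
[0.48241982 0.39307259 0.06196282] [-0.81027585  0.55398325  0.0367985   1.80584461 -0.0299261   0.78050534
  0.77341396]
0.06 [[479. 243.  60.]] [[486. 264.  60.]]
0.07 [[479. 240.  70.]] [[480. 245.  70.]]
0.08 [[479. 237.  80.]] [[474. 226.  80.]]
0.086 [[479. 236.  86.]] [[470. 214.  86.]]
0.1 [[479. 232. 100.]] [[461. 187. 100.]]
```

Run:
```python
from h import *
b=imaging.read_camera("side")[100:280,60:300]; c=imaging.read_camera("wrist")
b=cv2.resize(b,(800,600))[:, :]; c=cv2.resize(c,(400,300))
b=cv2.resize(b,(400,300)); cv2.imwrite("pics/c2.png",np.hstack([b,c])[:,:,::-1])
```

```text
(no output)
```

View pics/c2.png

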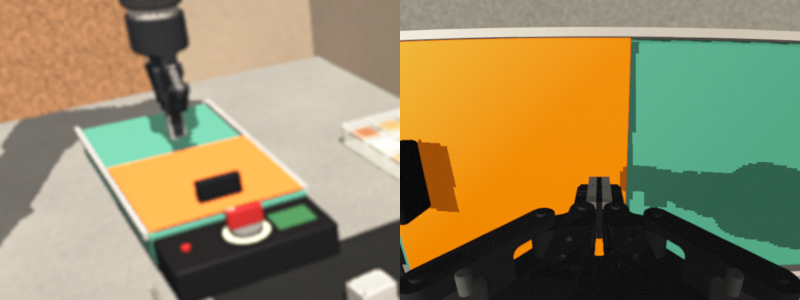

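Run:
```python
from h import *
o,p,r=tool()
for n in("wrist","side","top"):
    m=imaging.camera_model(n); Rc=R.from_quat(m['orientation'],scalar_first=True).inv()
    for b in (0,-.02,-.04,-.06): 
        q=p+r.apply([0,0,b]); c=Rc.apply(q-m['xyz']); print(n,b,np.round(cv2.projectPoints(c[None],np.zeros(3),np.zeros(3),K(m),m['distortion'])[0].ravel()))
```

```text
wrist 0 [319. 280.]
wrist -0.02 [319. 298.]
wrist -0.04 [319. 320.]
wrist -0.06 [319. 350.]
side 0 [169. 192.]
side -0.02 [168. 185.]
side -0.04 [166. 177.]
side -0.06 [165. 169.]
top 0 [125. 301.]
top -0.02 [121. 300.]
top -0.04 [117. 300.]
top -0.06 [113. 300.]
```

>>> drive_tool(series=[[0, 0, 0.2, 0, 1], [0, 0, 0.2, 0, 1], [0, 0, 0.2, 0, 1], [0, 0, 0, 0, 1]])

```text
t: 4.55
eef_pos: [0.4833, 0.3876, 0.0557]
tool_rot: [-0.0, 0.022, 1.0, -0.0]
contact_force: [0.6, 0.1, -0.6]
gripper_width: -0.0
grasp_force: 0.0
```

>>> drive_tool(series=[[0, 0, 0.3, 0, 1], [0, 0, 0.3, 0, 1], [0, 0, 0, 0, 1]])

```text
t: 4.85
eef_pos: [0.483, 0.3881, 0.0494]
tool_rot: [-0.0, 0.022, 1.0, -0.0]
contact_force: [-0.8, -0.1, -0.1]
gripper_width: 0.002
grasp_force: 0.0
```

>>> drive_tool(series=[[0, 0, 0.3, 0, 1], [0, 0, 0.3, 0, 1], [0, 0, 0, 0, 1]])

```text
t: 5.15
eef_pos: [0.4831, 0.3881, 0.0435]
tool_rot: [-0.0, 0.022, 1.0, -0.0]
contact_force: [-0.5, -0.5, -0.5]
gripper_width: -0.001
grasp_force: 0.0
```

>>> drive_tool(series=[[0, 0, 0.3, 0, 1], [0, 0, 0.3, 0, 1], [0, 0, 0, 0, 1]])

```text
t: 5.45
eef_pos: [0.4831, 0.3882, 0.0375]
tool_rot: [-0.0, 0.022, 1.0, -0.0]
contact_force: [-0.2, -1.0, -0.9]
gripper_width: -0.0
grasp_force: 0.0
```

>>> drive_tool(series=[[0, 0, 0.3, 0, 1], [0, 0, 0.3, 0, 1], [0, 0, 0, 0, 1]])

```text
t: 5.75
eef_pos: [0.4834, 0.3885, 0.0319]
tool_rot: [0.0, 0.022, 1.0, 0.0]
contact_force: [0.1, 0.0, -0.6]
gripper_width: -0.004
grasp_force: 0.0
```

>>> drive_tool(series=[[0, 0, 0.2, 0, 1], [0, 0, 0.2, 0, 1], [0, 0, 0, 0, 1]])

```text
t: 6.05
eef_pos: [0.4837, 0.3917, 0.0316]
tool_rot: [0.001, 0.021, 1.0, 0.003]
contact_force: [-6.9, -0.7, 25.3]
gripper_width: 0.001
grasp_force: 12.5
```

>>> drive_tool(series=[[0, 0, 0.2, 0, 1], [0, 0, 0.2, 0, 1], [0, 0, 0, 0, 1]])

```text
t: 6.35
eef_pos: [0.484, 0.3955, 0.0314]
tool_rot: [0.002, 0.021, 1.0, 0.005]
contact_force: [-13.4, -0.4, 47.8]
gripper_width: 0.002
grasp_force: 24.3
```

Run:
```python
from h import *
b=imaging.read_camera("side")[120:270,90:290]; c=imaging.read_camera("wrist")[150:350,180:440]
cv2.imwrite("pics/c3.png",np.hstack([cv2.resize(b,(400,300),interpolation=3),cv2.resize(c,(390,300))])[:,:,::-1]); print(here())
```

```text
[np.float64(483.9796020610673), np.float64(395.45491219018663), np.float64(31.38861877027249), np.float64(177.62553816613354)]
```

View pics/c3.png

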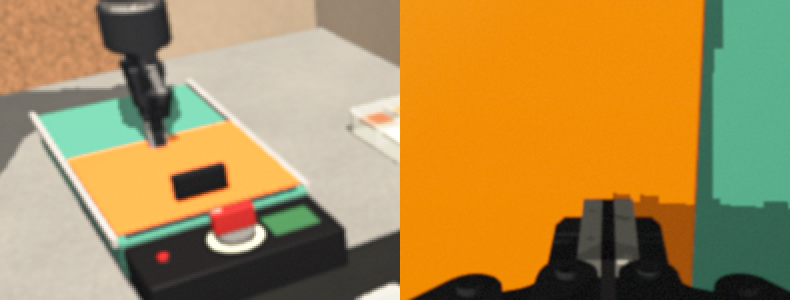

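>>> drive_tool(series=[[0, 0, -0.4, 0, 1], [0, 0, -0.2, 0, 1], [0, 0, 0, 0, 1]])

```text
t: 6.75
eef_pos: [0.4837, 0.39, 0.0317]
tool_rot: [0.001, 0.022, 1.0, 0.001]
contact_force: [-2.5, 0.7, 14.3]
gripper_width: 0.002
grasp_force: 7.1
```

Run:
```python
from h import *
b=imaging.read_camera("side")[150:225,130:230]; t=imaging.read_camera("top")[270:330,80:180]
cv2.imwrite("pics/c4.png",np.hstack([cv2.resize(b,(400,300),interpolation=3),cv2.resize(t,(400,240))[list(range(240))+[239]*60]])[:,:,::-1]); print(here())
m=imaging.camera_model("side"); print(w([[169,191.5]],m,.056))
```

```text
[np.float64(483.73755438034635), np.float64(390.012502596878), np.float64(31.73157926906136), np.float64(177.5086312787466)]
[[0.48832175 0.40677531 0.056     ]]
```

View pics/c4.png

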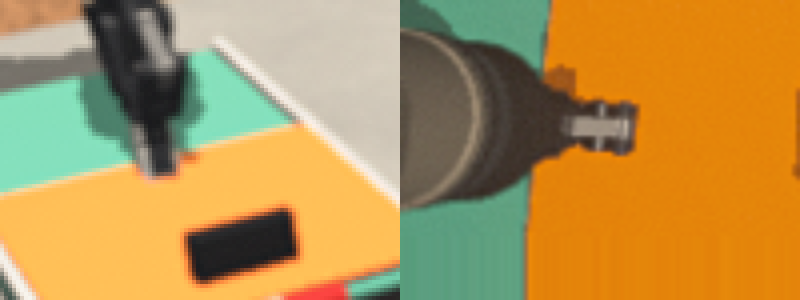

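>>> drive_tool(series=[[0, 0, -4, 0, 0.5], [0, 0, -3, 0, -1], [0, -5, 0, 0, -1], [0, -5, 0, 0, -1], [0, -5, 0, 0, -1], [0, 0, 0, 0, -1], [0, 0, 0, 0, -1]])

```text
t: 7.55
eef_pos: [0.4769, 0.2367, 0.0998]
tool_rot: [-0.0, 0.024, 1.0, -0.0]
contact_force: [0.2, 0.5, 0.5]
gripper_width: 1.0
grasp_force: 0.0
```

Run:
```python
from h import *
plan(here(),(477,240,37,177.5))
```

```text
shift x 0.00 y 0.33 z 6.28 |0.3| yaw 177.5
```

>>> drive_tool(series=[[0, 0.3, 3, 0, -1], [0, 0, 2, 0, -1], [0, 0, 1.2, 0, -1], [0, 0, 0, 0, 1], [0, 0, 0, 0, 1], [0, 0, 0, 0, 1], [0, 0, 0, 0, 1], [0, 0, 0, 0, 1]])

```text
t: 8.35
eef_pos: [0.4775, 0.2421, 0.0389]
tool_rot: [0.001, 0.022, 1.0, 0.001]
contact_force: [-1.7, -0.1, 14.3]
gripper_width: 0.157
grasp_force: 43.9
```

>>> drive_tool(series=[[0, 1, -0.15, 0, 1], [0, 2.5, 0, 0, 1], [0, 2.5, 0, 0, 1], [0, 2.5, 0, 0, 1], [0, 2.5, 0, 0, 1], [0, 2.5, 0, 0, 1], [0, 2.5, 0, 0, 1], [0, 0, 0, 0, 1]])

```text
t: 9.15
eef_pos: [0.4843, 0.4055, 0.0391]
tool_rot: [0.001, 0.02, 1.0, 0.001]
contact_force: [3.3, 1.2, -6.1]
gripper_width: 0.154
grasp_force: 43.2
```

>>> drive_tool(series=[[0, 1, 0, 0, 1], [0, 0.5, 0, 0, 1], [0, 0.3, 0, 0, 1], [0, 0, 0, 0, 1]])

```text
t: 9.55
eef_pos: [0.4849, 0.4197, 0.0391]
tool_rot: [0.0, 0.022, 1.0, 0.0]
contact_force: [3.5, 1.6, -9.5]
gripper_width: 0.154
grasp_force: 42.6
```

>>> drive_tool(series=[[0, 0.3, 0, 0, 1], [0, 0.3, 0, 0, 1], [0, 0.2, 0, 0, 1], [0, 0, 0, 0, 1]])

```text
t: 9.95
eef_pos: [0.4849, 0.4235, 0.0391]
tool_rot: [-0.001, 0.023, 1.0, -0.003]
contact_force: [0.9, -9.4, -1.9]
gripper_width: 0.154
grasp_force: 42.9
```

>>> drive_tool(series=[[0, -0.3, 0, 0, -1], [0, 0, 0, 0, -1], [0, 0, 0, 0, -1], [0, 0, 0, 0, -1], [0, 0, -4, 0, -1], [0, 0, -4, 0, -1], [0, 0, -2, 0, -1], [0, 0, 0, 0, -1]])

```text
t: 10.75
eef_pos: [0.4867, 0.4267, 0.1438]
tool_rot: [0.002, 0.022, 1.0, 0.003]
contact_force: [-0.4, 0.7, 0.1]
gripper_width: 1.001
grasp_force: 0.0
```

Run:
```python
from h import *
print(here()); H=housings()
im=imaging.read_camera("top"); cv2.imwrite("pics/t2.png",cv2.resize(im[220:370,20:540],None,fx=1.5,fy=1.5)[:,:,::-1])
P=[(np.array(h[0])) for h in H]
for p in P: plan(here(),(p[0],p[1],120,p[2]+90),(p[0],p[1],-18))
```

```text
[np.float64(486.69738869757407), np.float64(426.67091546840203), np.float64(143.77512426962414), np.float64(177.49293605629256)]
housing [654.5 -26.2  36.4] 0.13 397
housing [ 649.8 -126.8  -15.2] 0.13 394
housing [ 551.3 -117.2   24.9] 0.15 399
housing [546.4 -14.3   1.4] 0.09 402
housing [ 448.2 -126.4  -26.3] 0.11 431
housing [434.3 -16.4  22. ] 0.25 363
turn 51.1 shift x -46.37 y -13.10 z 1.98 |48.2| yaw 126.4
shift x 0.00 y 0.00 z 13.80 |0.0| yaw 126.4
turn -77.3 shift x 48.90 y -30.39 z 1.98 |57.6| yaw 254.8
shift x -0.00 y 0.00 z 13.80 |0.0| yaw 254.8
turn 62.6 shift x -51.96 y -16.78 z 1.98 |54.6| yaw 114.9
shift x 0.00 y 0.00 z 13.80 |0.0| yaw 114.9
turn 86.1 shift x -44.04 y 5.09 z 1.98 |44.3| yaw 91.4
shift x 0.00 y 0.00 z 13.80 |0.0| yaw 91.4
turn -66.2 shift x 51.03 y -21.15 z 1.98 |55.2| yaw 243.7
shift x -0.00 y 0.00 z 13.80 |0.0| yaw 243.7
turn 65.5 shift x -39.02 y -21.20 z 1.98 |44.4| yaw 112.0
shift x 0.00 y 0.00 z 13.80 |0.0| yaw 112.0
```

View pics/t2.png

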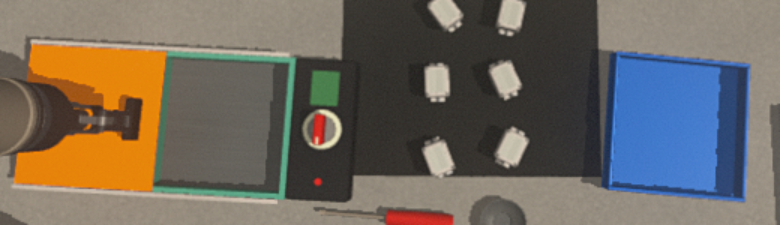

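Run:
```python
from h import *
plan(here(),(546.4,-14.3,100,1.4),(546.4,-14.3,-16))
```

```text
turn -3.9 shift x -5.09 y -44.04 z 3.98 |44.3| yaw 181.4
shift x -0.00 y 0.00 z 11.60 |0.0| yaw 181.4
```

>>> drive_tool(series=[[0, 0, 0, -3.9, -1], [-0.5, -4, 0, 0, -1], [-0.5, -4, 0, 0, -1], [-0.5, -4, 0, 0, -1], [-0.5, -4, 0, 0, -1], [-0.5, -4, 0, 0, -1], [-0.5, -4, 0, 0, -1], [-0.5, -4, 0, 0, -1]])

```text
t: 11.65
eef_pos: [0.5256, 0.1435, 0.138]
tool_rot: [-0.001, -0.012, 1.0, -0.0]
contact_force: [-0.2, 0.1, 1.0]
gripper_width: 1.004
grasp_force: 0.0
```

>>> drive_tool(series=[[-0.5, -4, 0, 0, -1], [-0.5, -4, 1, 0, -1], [-0.5, -4, 1, 0, -1], [0, -4, 1, 0, -1], [0, 0, 1, 0, -1], [0, 0, 0, 0, -1], [0, 0, 0, 0, -1]])

```text
t: 12.35
eef_pos: [0.5449, -0.0128, 0.0986]
tool_rot: [-0.001, -0.013, 1.0, 0.0]
contact_force: [-0.1, 0.4, 0.2]
gripper_width: 1.002
grasp_force: 0.0
```

```bash
cat >> h.py <<'E'
def wristfit(n=0):
    "housing nearest to the tool in the wrist picture"
    im=imaging.read_camera("wrist"); m=imaging.camera_model("wrist"); p=np.array(here()[:2])
    hsv=cv2.cvtColor(im,cv2.COLOR_RGB2HSV); k=cv2.inRange(hsv,(0,0,100),(180,60,255)); nn,l,st,_=cv2.connectedComponentsWithStats(k)
    best=[]
    for i in range(1,nn):
        if 800<st[i,4]<20000:
            M=l==i; c=rect(M,m,.02)[0]; best.append((np.hypot(*(c-p)),i))
    for d,i in sorted(best)[:2]: print("wrist",*fit(l==i,m),st[i,4],st[i,:4])
E
python3 - <<'E'
from h import *
print(here()); wristfit(); plan(here(),(546.4,-14.3,100,1.4),(546.4,-14.3,-16))
im=imaging.read_camera("wrist"); cv2.imwrite("pics/w3.png",im[:,:,::-1])
E
```

```text
[np.float64(544.8546719681317), np.float64(-12.84434651932509), np.float64(98.64868483843648), np.float64(-178.52016967390037)]
wrist [549.3 -13.9 182.7] 0.06 4376 [288 195  57  86]
wrist [ 553.7 -117.1  205.2] 0.33 4060 [124 197  85  91]
shift x -0.10 y -0.18 z -0.09 |0.2| yaw -178.6
shift x -0.00 y 0.00 z 11.60 |0.0| yaw -178.6
```

View pics/w3.png

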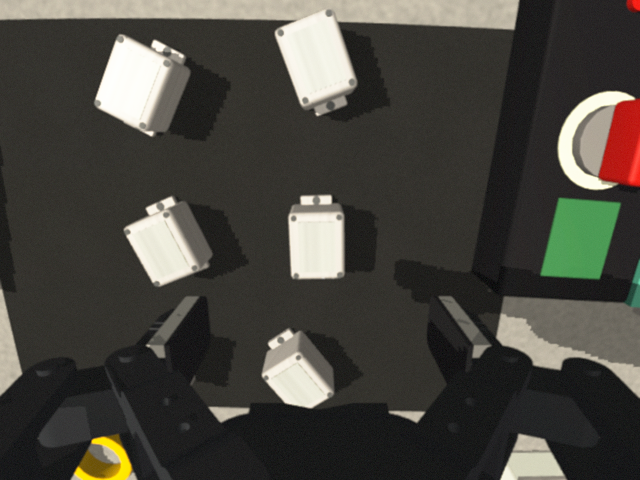

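>>> drive_tool(series=[[-0.2, -0.1, 4, 0, -1], [0, 0, 4, 0, -1], [0, 0, 3.5, 0, -1], [0, 0, 0, 0, 1], [0, 0, 0, 0, 1], [0, 0, 0, 0, 1], [0, 0, 0, 0, 1], [0, 0, 0, 0, 1]], squeeze=60)

```text
t: 13.25
eef_pos: [0.5497, -0.0149, -0.0131]
tool_rot: [0.002, -0.012, 1.0, 0.0]
contact_force: [-1.2, 1.9, 6.8]
gripper_width: 0.413
grasp_force: 61.0
```

>>> drive_tool(series=[[0, 0, -3, 0, 1], [0, 0, -4, 0, 1], [0, 0, -4, 0, 1], [0, 0, -4, 0, 1], [0, 0, 0, 0, 1], [0, 0, 0, 0, 1]])

```text
t: 13.85
eef_pos: [0.5484, -0.0152, 0.1363]
tool_rot: [0.002, -0.012, 1.0, 0.0]
contact_force: [-0.9, -0.1, -0.7]
gripper_width: 0.41
grasp_force: 60.2
```

```bash
cat >> h.py <<'E'
WELL=(480,302,177.5); TRAY=(481.7,-371.6,174.8)
def loc(fr,x,y):
    a=np.radians(fr[2]-180); c,s=np.cos(a),np.sin(a); return fr[0]+c*x-s*y, fr[1]+s*x+c*y
def weigh(n=8):
    F=[]
    for _ in range(n): imaging.read_camera("side"); F.append(readout.get_obs()['contact_force'][2])
    o=readout.get_obs(); print("Fz %.2f sd %.2f"%(np.mean(F),np.std(F)),"width %.3f force %.1f t %.1f"%(o['gripper_width'],o['grasp_force'],o['t'])); return np.mean(F)
E
python3 - <<'E'
from h import *
weigh(); print(here())
for n,f,z in(("well",WELL,-2),("tray",TRAY,-8)):
    x,y=loc(f,-45,-42) if n=="well" else loc(f,-45,42); print(n,x,y); plan(here(),(x,y,130,f[2]),(x,y,z))
E
```

```text
Fz -1.10 sd 0.31 width 0.412 force 60.2 t 14.2
[np.float64(547.0882971331569), np.float64(-15.340195811493931), np.float64(133.6756336513035), np.float64(-178.62182938851316)]
well 433.2108157594723 262.0028471250021
turn 3.9 shift x 12.59 y 27.21 z 0.37 |30.0| yaw -182.5
shift x 0.00 y 0.00 z 13.20 |0.0| yaw -182.5
tray 440.6917704305881 -325.69438914922915
turn 6.6 shift x 7.78 y -31.87 z 0.37 |32.8| yaw -185.2
shift x 0.00 y 0.00 z 13.80 |0.0| yaw -185.2
```

>>> drive_tool(series=[[0, 0, 0, 3.9, 1], [1.8, 3.9, 0, 0, 1], [1.8, 3.9, 0, 0, 1], [1.8, 3.9, 0, 0, 1], [1.8, 3.9, 0, 0, 1], [1.8, 3.9, 0, 0, 1], [1.8, 3.9, 0, 0, 1], [1.8, 3.8, 0, 0, 1]])

```text
t: 15.05
eef_pos: [0.4327, 0.2635, 0.1343]
tool_rot: [-0.0, 0.022, 1.0, -0.0]
contact_force: [1.3, 1.2, -1.4]
gripper_width: 0.411
grasp_force: 60.2
```

>>> drive_tool(series=[[0, 0, 0, 0, 1], [0, 0, 0, 0, 1], [0, 0, 4, 0, 1], [0, 0, 4, 0, 1]])

```text
t: 15.45
eef_pos: [0.4356, 0.2612, 0.0545]
tool_rot: [0.002, 0.023, 1.0, 0.001]
contact_force: [0.2, 0.0, -0.6]
gripper_width: 0.411
grasp_force: 60.3
```

Run:
```python
from h import *
o=readout.get_obs(); print(here(),o['gripper_width'],o['grasp_force'])
x,y=loc(WELL,-45,-42); plan(here(),(x,y,-1,WELL[2]))
```

```text
[np.float64(435.59085388440536), np.float64(261.1889961816767), np.float64(54.51627254393945), np.float64(177.3458567106252)] 0.4111815138786826 60.291205644607544
shift x 0.24 y 0.07 z 5.55 |0.3| yaw 177.5
```

>>> drive_tool(series=[[0, 0, 3, 0, 1], [0, 0, 2.5, 0, 1], [0, 0, 0, 0, 1], [0, 0, 0, 0, -0.1], [0, 0, 0, 0, -0.1], [0, 0, 0, 0, -0.1]])

```text
t: 16.05
eef_pos: [0.4346, 0.2623, 0.0008]
tool_rot: [0.001, 0.022, 1.0, 0.001]
contact_force: [-0.5, 0.5, -0.6]
gripper_width: 0.553
grasp_force: 0.0
```

>>> drive_tool(series=[[0, 0, -4, 0, -0.1], [0, 0, -4, 0, -0.1], [0, 0, -4, 0, -0.1], [0, 0, 0, 0, -0.1], [0, 0, 0, 0, -0.1]])

```text
t: 16.55
eef_pos: [0.4344, 0.2625, 0.1213]
tool_rot: [0.001, 0.022, 1.0, 0.001]
contact_force: [0.3, -0.8, 0.0]
gripper_width: 0.546
grasp_force: 0.0
```

Run:
```python
from h import *
weigh(4); print(here()); H=housings()
wristfit()
for h in H:
    p=h[0]; print(p); plan(here(),(p[0]+2,p[1],90,p[2]),(p[0]+2,p[1],-13))
```

```text
Fz -0.16 sd 0.29 width 0.548 force 0.0 t 16.8
[np.float64(432.84244069718477), np.float64(261.4385924601196), np.float64(118.48259247633034), np.float64(177.4853258010825)]
housing [654.3 -26.2  36.3] 0.13 396
housing [ 649.9 -126.8  -15.5] 0.13 396
housing [ 551.4 -117.3  204.4] 0.14 404
housing [ 448.2 -126.4  -26.6] 0.11 433
housing [433.4 -16.8  21.8] 0.24 367
wrist [485.5 139.9  68.2] 0.96 2597 [129 266  80  75]
wrist [663.2 402.2  28. ] 0.52 1736 [449 423  68  57]
[654.3 -26.2  36.3]
turn -38.8 shift x -0.96 y -36.41 z 2.85 |36.4| yaw 216.3
shift x -0.00 y 0.00 z 10.30 |0.0| yaw 216.3
[ 649.9 -126.8  -15.5]
turn 13.0 shift x -31.47 y -31.57 z 2.85 |44.6| yaw 164.5
shift x 0.00 y 0.00 z 10.30 |0.0| yaw 164.5
[ 551.4 -117.3  204.4]
turn -26.9 shift x 4.69 y -39.47 z 2.85 |39.7| yaw 204.4
shift x -0.00 y 0.00 z 10.30 |0.0| yaw 204.4
[ 448.2 -126.4  -26.6]
turn 24.1 shift x -18.91 y -33.92 z 2.85 |38.8| yaw 153.4
shift x 0.00 y 0.00 z 10.30 |0.0| yaw 153.4
[433.4 -16.8  21.8]
turn -24.3 shift x 10.11 y -25.93 z 2.85 |27.8| yaw 201.8
shift x -0.00 y 0.00 z 10.30 |0.0| yaw 201.8
```

>>> drive_tool(series=[[0, 0, 0, -7.8, -0.6], [0, 0, 0, -7.8, -0.6], [0, 0, 0, -7.8, -0.6], [0, 0, 0, -7.7, -0.6], [0, 0, 0, -7.7, -0.6], [-0.1, -4, 0, 0, -0.6], [-0.1, -4, 0, 0, -0.6], [-0.1, -4, 0, 0, -0.6]])

```text
t: 17.65
eef_pos: [0.5074, 0.1659, 0.1188]
tool_rot: [-0.001, -0.312, 0.95, 0.0]
contact_force: [0.6, 0.8, -0.1]
gripper_width: 0.8
grasp_force: 0.0
```

>>> drive_tool(series=[[-0.1, -4, 0, 0, -0.6], [-0.1, -4, 0, 0, -0.6], [-0.1, -4, 0, 0, -0.6], [-0.2, -4, 1, 0, -0.6], [-0.1, -4, 1, 0, -0.6], [-0.1, -4.4, 0.8, 0, -0.6], [0, 0, 0, 0, -0.6], [0, 0, 0, 0, -0.6]])

```text
t: 18.45
eef_pos: [0.6566, -0.027, 0.09]
tool_rot: [-0.001, -0.31, 0.951, 0.0]
contact_force: [-0.4, 0.2, -0.1]
gripper_width: 0.8
grasp_force: 0.0
```

Run:
```python
from h import *
print(here()); wristfit(); plan(here(),(656,-26.2,-13,36.3))
```

```text
[np.float64(656.5929553793695), np.float64(-26.95166742670783), np.float64(89.96474517630867), np.float64(-143.86367848872368)]
wrist [655.5 -23.2 217.4] 0.05 4772 [293 193  59  89]
wrist [668.1  79.   63.8] 4.51 848 [412 289  42  59]
shift x 0.09 y -0.07 z 10.34 |0.1| yaw -143.7
```

>>> drive_tool(series=[[0, 0, 4, 0, -0.6], [0, 0, 4, 0, -0.6], [0, 0, 2.2, 0, -0.6], [0, 0, 0, 0, 1], [0, 0, 0, 0, 1], [0, 0, 0, 0, 1], [0, 0, 0, 0, 1]])

```text
t: 19.2
eef_pos: [0.6579, -0.0252, -0.009]
tool_rot: [0.001, -0.312, 0.95, -0.0]
contact_force: [0.5, -1.2, -2.9]
gripper_width: 0.406
grasp_force: 60.8
```

>>> drive_tool(series=[[0, 0, -3, 0, 1], [0, 0, -4, 0, 1], [0, 0, -4, 0, 1], [0, 0, -3, 0, 1], [0, 0, 0, 0, 1], [0, 0, 0, 0, 1]])

```text
t: 19.8
eef_pos: [0.6571, -0.0255, 0.13]
tool_rot: [0.001, -0.311, 0.95, -0.0]
contact_force: [-0.6, 0.3, -3.9]
gripper_width: 0.407
grasp_force: 61.2
```

```bash
cat >> h.py <<'E'
def dest(wl,tr):
    F=weigh(); f,l,z=(TRAY,tr,-8) if F<-2.3 else (WELL,wl,-1); print("TRAY" if f is TRAY else "WELL",here())
    x,y=loc(f,*l); plan(here(),(x,y,130,f[2]),(x,y,z))
E
python3 - <<'E'
from h import *
dest((45,-42),(-45,45))
E
```

```text
Fz -3.59 sd 0.29 width 0.406 force 61.2 t 20.2
TRAY [np.float64(656.6326725974088), np.float64(-25.54052911758828), np.float64(128.51235701372175), np.float64(-143.7179982164565)]
turn 41.5 shift x 18.78 y -31.55 z -0.15 |36.7| yaw -185.2
shift x 0.00 y 0.00 z 13.80 |0.0| yaw -185.2
```

>>> drive_tool(series=[[0, 0, 0, 8.3, 1], [0, 0, 0, 8.3, 1], [0, 0, 0, 8.3, 1], [0, 0, 0, 8.3, 1], [0, 0, 0, 8.3, 1], [2, -3.5, 0, 0, 1], [2, -3.5, 0, 0, 1], [2, -3.5, 0, 0, 1]])

```text
t: 21.0
eef_pos: [0.587, -0.1254, 0.1292]
tool_rot: [-0.0, 0.045, 0.999, -0.0]
contact_force: [0.9, -0.6, -3.3]
gripper_width: 0.409
grasp_force: 61.1
```

>>> drive_tool(series=[[2, -3.5, 0, 0, 1], [2, -3.5, 0, 0, 1], [2, -3.5, 0, 0, 1], [2, -3.5, 0, 0, 1], [2, -3.5, 0, 0, 1], [2.8, -3.5, 0, 0, 1], [0, 0, 0, 0, 1], [0, 0, 0, 0, 1]])

```text
t: 21.8
eef_pos: [0.4403, -0.3232, 0.1295]
tool_rot: [0.0, 0.047, 0.999, -0.0]
contact_force: [0.5, -0.5, -3.0]
gripper_width: 0.406
grasp_force: 61.2
```

Run:
```python
from h import *
o=readout.get_obs(); print(here(),o['gripper_width'],o['grasp_force'])
plan(here(),(*loc(TRAY,-45,45),-4,TRAY[2]))
```

```text
[np.float64(440.3067354047125), np.float64(-323.19667624070314), np.float64(129.534462045038), np.float64(174.59841614685106)] 0.4063566408848674 61.21730446815491
shift x -0.06 y 0.05 z 13.35 |0.1| yaw 174.8
```

>>> drive_tool(series=[[0, 0, 4, 0, 1], [0, 0, 4, 0, 1], [0, 0, 3.5, 0, 1], [0, 0, 1.8, 0, 1], [0, 0, 0, 0, 1], [0, 0, 0, 0, -0.1], [0, 0, 0, 0, -0.1], [0, 0, 0, 0, -0.1]])

```text
t: 22.6
eef_pos: [0.4423, -0.322, -0.0029]
tool_rot: [0.001, 0.045, 0.999, -0.0]
contact_force: [0.5, -0.0, 0.3]
gripper_width: 0.548
grasp_force: 0.0
```

>>> drive_tool(series=[[0, 0, -4, 0, -0.1], [0, 0, -4, 0, -0.1], [0, 0, -4, 0, -0.6], [0, 0, 0, 0, -0.6], [0, 0, 0, 0, -0.6]])

```text
t: 23.1
eef_pos: [0.4422, -0.3224, 0.1179]
tool_rot: [0.002, 0.045, 0.999, -0.001]
contact_force: [0.1, -0.3, -0.7]
gripper_width: 0.797
grasp_force: 0.0
```

Run:
```python
from h import *
weigh(2); print(here()); H=housings()
for h in H:
    p=h[0]; print(p); plan(here(),(p[0]+2,p[1],90,p[2]))
```

```text
Fz -0.17 sd 0.61 width 0.796 force 0.0 t 23.2
[np.float64(440.78238857728917), np.float64(-321.5229658007669), np.float64(115.87324987318873), np.float64(174.79751003251766)]
housing [ 649.8 -126.8  -14.9] 0.12 399
housing [ 551.6 -117.3  204.8] 0.14 403
housing [ 447.5 -126.2  -26.3] 0.11 429
housing [433.4 -16.9  21.8] 0.24 369
[ 649.8 -126.8  -14.9]
turn 9.7 shift x -15.41 y 24.24 z 2.55 |28.7| yaw 165.1
[ 551.6 -117.3  204.8]
turn -30.0 shift x -18.83 y 13.79 z 2.55 |23.3| yaw 204.8
[ 447.5 -126.2  -26.3]
turn 21.1 shift x 7.85 y 17.90 z 2.55 |19.5| yaw 153.7
[433.4 -16.9  21.8]
turn -27.0 shift x -10.83 y 28.47 z 2.55 |30.5| yaw 201.8
```

>>> drive_tool(series=[[0, 0, 0, 7, -0.6], [0, 0, 0, 7, -0.6], [0, 0, 0, 7.1, -0.6], [1.6, 3.6, 0, 0, -0.6], [1.6, 3.6, 0, 0, -0.6], [1.6, 3.6, 0, 0, -0.6], [1.6, 3.6, 1, 0, -0.6], [1.5, 3.5, 1.5, 0, -0.6]])

```text
t: 24.05
eef_pos: [0.4495, -0.125, 0.0908]
tool_rot: [-0.0, 0.228, 0.974, 0.0]
contact_force: [0.6, 0.4, 0.3]
gripper_width: 0.798
grasp_force: 0.0
```

>>> drive_tool(series=[[0, 0, 0, 0, -0.6], [0, 0, 0, 0, -0.6]])

```text
t: 24.25
eef_pos: [0.4489, -0.1258, 0.0904]
tool_rot: [-0.001, 0.226, 0.974, -0.0]
contact_force: [-0.6, -0.2, 0.1]
gripper_width: 0.8
grasp_force: 0.0
```

Run:
```python
from h import *
print(here()); wristfit(); plan(here(),(449,-125.5,-12,-26.3))
```

```text
[np.float64(448.91242679480706), np.float64(-125.78673807265744), np.float64(90.36291500340175), np.float64(153.82139316151353)]
wrist [ 450.9 -127.6  -26.2] 0.04 4795 [290 194  59  89]
wrist [ 555.4 -123.8   -3. ] 0.19 3880 [351 313  70  88]
shift x 0.09 y 0.13 z 10.28 |0.2| yaw 153.7
```

>>> drive_tool(series=[[-0.1, 0, 4, 0, -0.6], [0, 0, 4, 0, -0.6], [0, 0, 2.1, 0, -0.6], [0, 0, 0, 0, 1], [0, 0, 0, 0, 1], [0, 0, 0, 0, 1], [0, 0, 0, 0, 1]])

```text
t: 25.0
eef_pos: [0.4513, -0.1276, -0.0084]
tool_rot: [0.001, 0.228, 0.974, 0.0]
contact_force: [0.5, -0.8, -2.1]
gripper_width: 0.405
grasp_force: 60.7
```

>>> drive_tool(series=[[0, 0, -3, 0, 1], [0, 0, -4, 0, 1], [0, 0, -4, 0, 1], [0, 0, -3, 0, 1], [0, 0, 0, 0, 1], [0, 0, 0, 0, 1]])

```text
t: 25.6
eef_pos: [0.4506, -0.1269, 0.1309]
tool_rot: [0.001, 0.228, 0.974, 0.0]
contact_force: [0.3, 0.1, -4.4]
gripper_width: 0.408
grasp_force: 62.4
```

Run:
```python
from h import *
dest((45,-42),(45,45))
```

```text
Fz -4.59 sd 0.58 width 0.407 force 62.3 t 26.0
TRAY [np.float64(450.16560677803494), np.float64(-127.095111202584), np.float64(129.72983524165616), np.float64(153.67543288542026)]
turn -21.1 shift x -9.86 y -19.56 z -0.03 |21.9| yaw 174.8
shift x 0.00 y 0.00 z 13.80 |0.0| yaw 174.8
```

>>> drive_tool(series=[[0, 0, 0, -7, 1], [0, 0, 0, -7, 1], [0, 0, 0, -7.1, 1], [-1.6, -3.3, 0, 0, 1], [-1.6, -3.3, 0, 0, 1], [-1.6, -3.3, 0, 0, 1], [-1.7, -3.3, 0, 0, 1], [-1.7, -3.2, 0, 0, 1]])

```text
t: 26.8
eef_pos: [0.5176, -0.2992, 0.1298]
tool_rot: [-0.0, 0.045, 0.999, 0.0]
contact_force: [1.0, -0.9, -4.1]
gripper_width: 0.411
grasp_force: 62.3
```

>>> drive_tool(series=[[-1.6, -3.1, 0, 0, 1], [0, 0, 0, 0, 1], [0, 0, 0, 0, 1]])

```text
t: 27.1
eef_pos: [0.53, -0.3308, 0.1295]
tool_rot: [-0.001, 0.046, 0.999, 0.0]
contact_force: [-1.1, 0.4, -4.7]
gripper_width: 0.41
grasp_force: 62.4
```

Run:
```python
from h import *
o=readout.get_obs(); print(here(),o['gripper_width'],o['grasp_force'],o['contact_force'])
plan(here(),(*loc(TRAY,45,45),-3.5,TRAY[2]))
```

```text
[np.float64(529.9661586626476), np.float64(-330.83917640160143), np.float64(129.48400576639145), np.float64(174.69002689735547)] 0.410090737051073 62.41498589515686 [-1.07324866  0.37564035 -4.71106169]
shift x -0.06 y 0.00 z 13.30 |0.1| yaw 174.8
```

>>> drive_tool(series=[[0, 0, 4, 0, 1], [0, 0, 4, 0, 1], [0, 0, 3.5, 0, 1], [0, 0, 1.8, 0, 1], [0, 0, 0, 0, 1], [0, 0, 0, 0, -0.1], [0, 0, 0, 0, -0.1], [0, 0, 0, 0, -0.1]])

```text
t: 27.9
eef_pos: [0.5313, -0.3301, -0.0016]
tool_rot: [0.001, 0.045, 0.999, -0.0]
contact_force: [0.3, -0.3, -0.0]
gripper_width: 0.548
grasp_force: 0.0
```

>>> drive_tool(series=[[0, 0, -4, 0, -0.1], [0, 0, -4, 0, -0.1], [0, 0, -4, 0, -0.6], [0, 0, 0, 0, -0.6], [0, 0, 0, 0, -0.6]])

```text
t: 28.4
eef_pos: [0.5314, -0.3304, 0.1191]
tool_rot: [0.002, 0.045, 0.999, -0.0]
contact_force: [0.1, 0.9, -0.1]
gripper_width: 0.8
grasp_force: 0.0
```

Run:
```python
from h import *
weigh(2); print(here()); H=housings()
for h in H:
    p=h[0]; print(p); plan(here(),(p[0]+2,p[1],90,p[2]))
```

```text
Fz -0.11 sd 0.23 width 0.797 force 0.0 t 28.5
[np.float64(529.9467870017897), np.float64(-329.5412585055482), np.float64(116.70465987185597), np.float64(174.7934907406188)]
housing [ 650.3 -127.1  -14.9] 0.13 396
housing [ 551.1 -116.7  204.4] 0.16 398
housing [433.3 -17.2  22.4] 0.23 372
[ 650.3 -127.1  -14.9]
turn 9.7 shift x -6.64 y 22.71 z 2.63 |23.7| yaw 165.1
[ 551.1 -116.7  204.4]
turn -29.6 shift x -10.92 y 18.41 z 2.63 |21.4| yaw 204.4
[433.3 -17.2  22.4]
turn -27.6 shift x -3.17 y 32.47 z 2.63 |32.6| yaw 202.4
```

>>> drive_tool(series=[[0, 0, 0, 4.9, -0.6], [0, 0, 0, 4.8, -0.6], [-1.1, 3.8, 0, 0, -0.6], [-1.1, 3.8, 0, 0, -0.6], [-1.1, 3.8, 0, 0, -0.6], [-1.1, 3.8, 0, 0, -0.6], [-1.1, 3.8, 1.3, 0, -0.6], [-1.1, 3.7, 1.3, 0, -0.6]])

```text
t: 29.35
eef_pos: [0.6529, -0.1261, 0.09]
tool_rot: [-0.001, 0.13, 0.992, 0.0]
contact_force: [0.2, -0.1, 0.0]
gripper_width: 0.803
grasp_force: 0.0
```

>>> drive_tool(series=[[0, 0, 0, 0, -0.6], [0, 0, 0, 0, -0.6]])

```text
t: 29.55
eef_pos: [0.652, -0.1263, 0.0894]
tool_rot: [-0.002, 0.129, 0.992, -0.0]
contact_force: [-0.4, -0.7, -0.5]
gripper_width: 0.8
grasp_force: 0.0
```

Run:
```python
from h import *
print(here()); wristfit(); plan(here(),(652,-127.5,-12,-15))
```

```text
[np.float64(651.9551820101432), np.float64(-126.30342330231429), np.float64(89.41089576465636), np.float64(165.23177972608707)]
wrist [ 651.5 -128.5  167.3] 0.04 4859 [288 192  61  89]
wrist [ 552.7 -118.6   24. ] 0.03 6093 [242  25  98 109]
shift x -0.01 y 0.09 z 10.22 |0.1| yaw 165.0
```

>>> drive_tool(series=[[0, -0.1, 4, 0, -0.6], [0, 0, 4, 0, -0.6], [0, 0, 2.1, 0, -0.6], [0, 0, 0, 0, 1], [0, 0, 0, 0, 1], [0, 0, 0, 0, 1], [0, 0, 0, 0, 1]])

```text
t: 30.3
eef_pos: [0.6532, -0.1294, -0.0081]
tool_rot: [0.001, 0.13, 0.991, -0.0]
contact_force: [-0.0, -0.4, -1.7]
gripper_width: 0.407
grasp_force: 60.0
```

>>> drive_tool(series=[[0, 0, -3, 0, 1], [0, 0, -4, 0, 1], [0, 0, -4, 0, 1], [0, 0, -3, 0, 1], [0, 0, 0, 0, 1], [0, 0, 0, 0, 1]])

```text
t: 30.9
eef_pos: [0.6525, -0.1287, 0.131]
tool_rot: [0.001, 0.13, 0.992, 0.0]
contact_force: [-1.2, 0.1, -4.8]
gripper_width: 0.412
grasp_force: 61.2
```

Run:
```python
from h import *
dest((45,-42),(-45,-45))
```

```text
Fz -3.67 sd 0.67 width 0.404 force 61.2 t 31.3
TRAY [np.float64(652.0435505493191), np.float64(-128.789667891242), np.float64(129.57835852901985), np.float64(165.07612251382173)]
turn -9.7 shift x 19.26 y -30.22 z -0.04 |35.8| yaw 174.8
shift x 0.00 y 0.00 z 13.80 |0.0| yaw 174.8
```

>>> drive_tool(series=[[0, 0, 0, -4.9, 1], [0, 0, 0, -4.8, 1], [2.1, -3.4, 0, 0, 1], [2.1, -3.4, 0, 0, 1], [2.1, -3.4, 0, 0, 1], [2.1, -3.4, 0, 0, 1], [2.1, -3.4, 0, 0, 1], [2.1, -3.4, 0, 0, 1]])

```text
t: 32.1
eef_pos: [0.5073, -0.3217, 0.1304]
tool_rot: [-0.0, 0.046, 0.999, -0.0]
contact_force: [0.5, -0.3, -3.3]
gripper_width: 0.403
grasp_force: 61.1
```

>>> drive_tool(series=[[2.1, -3.4, 0, 0, 1], [2.2, -3.4, 0, 0, 1], [2.3, -3.0, 0, 0, 1], [0, 0, 0, 0, 1], [0, 0, 0, 0, 1]])

```text
t: 32.6
eef_pos: [0.4327, -0.4132, 0.1304]
tool_rot: [-0.0, 0.047, 0.999, -0.0]
contact_force: [1.2, 1.1, -4.1]
gripper_width: 0.408
grasp_force: 61.2
```

Run:
```python
from h import *
o=readout.get_obs(); print(here(),o['gripper_width'],o['grasp_force'],o['contact_force'])
plan(here(),(*loc(TRAY,-45,-45),-3.5,TRAY[2]))
```

```text
[np.float64(432.72369243232373), np.float64(-413.15269458648356), np.float64(130.39933261075424), np.float64(174.60196057268652)] 0.4079384295887222 61.17920279502869 [ 1.21079965  1.1115293  -4.10005126]
shift x -0.00 y 0.08 z 13.39 |0.1| yaw 174.8
```

>>> drive_tool(series=[[0, 0, 4, 0, 1], [0, 0, 4, 0, 1], [0, 0, 3.5, 0, 1], [0, 0, 1.9, 0, 1], [0, 0, 0, 0, 1], [0, 0, 0, 0, -0.1], [0, 0, 0, 0, -0.1], [0, 0, 0, 0, -0.1]])

```text
t: 33.4
eef_pos: [0.4348, -0.4121, -0.0029]
tool_rot: [0.001, 0.045, 0.999, -0.0]
contact_force: [0.3, -0.0, 0.4]
gripper_width: 0.551
grasp_force: 0.0
```

>>> drive_tool(series=[[0, 0, -4, 0, -0.1], [0, 0, -4, 0, -0.1], [0, 0, -4, 0, -0.6], [0, 0, 0, 0, -0.6], [0, 0, 0, 0, -0.6]])

```text
t: 33.9
eef_pos: [0.4347, -0.4125, 0.1179]
tool_rot: [0.001, 0.045, 0.999, -0.001]
contact_force: [1.0, 0.2, -1.1]
gripper_width: 0.798
grasp_force: 0.0
```

Run:
```python
from h import *
weigh(2); print(here()); H=housings()
for h in H:
    p=h[0]; print(p); plan(here(),(p[0]+2,p[1],90,p[2]))
```

```text
Fz -0.46 sd 0.61 width 0.799 force 0.0 t 34.0
[np.float64(433.4843158804434), np.float64(-411.3801324320589), np.float64(115.7450109739966), np.float64(174.80165902825388)]
housing [ 551.4 -116.9  203.4] 0.18 390
housing [433.5 -16.9  22. ] 0.25 366
[ 551.4 -116.9  203.4]
turn -28.6 shift x -22.72 y 22.24 z 2.53 |31.8| yaw 203.4
[433.5 -16.9  22. ]
turn -27.2 shift x -14.99 y 36.48 z 2.53 |39.4| yaw 202.0
```

>>> drive_tool(series=[[0, 0, 0, -7.3, -0.6], [0, 0, 0, -7.3, -0.6], [0, 0, 0, -7.3, -0.6], [0, 0, 0, -7.3, -0.6], [-2.9, 2.8, 0, 0, -0.6], [-2.9, 2.8, 0, 0, -0.6], [-2.9, 2.8, 0, 0, -0.6], [-2.9, 2.8, 0, 0, -0.6]])

```text
t: 34.85
eef_pos: [0.4938, -0.2608, 0.1151]
tool_rot: [-0.001, -0.208, 0.978, 0.001]
contact_force: [0.8, -0.6, 0.0]
gripper_width: 0.806
grasp_force: 0.0
```

>>> drive_tool(series=[[-2.9, 2.8, 0, 0, -0.6], [-2.9, 2.8, 0, 0, -0.6], [-2.9, 2.8, 1.2, 0, -0.6], [-2.5, 2.6, 1.3, 0, -0.6], [0, 0, 0, 0, -0.6], [0, 0, 0, 0, -0.6]])

```text
t: 35.45
eef_pos: [0.551, -0.1156, 0.09]
tool_rot: [-0.001, -0.209, 0.978, 0.0]
contact_force: [-0.1, -0.6, -0.1]
gripper_width: 0.799
grasp_force: 0.0
```

Run:
```python
from h import *
print(here()); wristfit(); plan(here(),(552.4,-118,-12,24))
```

```text
[np.float64(551.0069832330889), np.float64(-115.55414530660182), np.float64(89.95691090291783), np.float64(-155.8870059302837)]
wrist [ 553.3 -118.3   23.9] 0.03 4842 [287 195  60  89]
wrist [584.1 -19.1  59.2] 4.29 882 [412 289  43  59]
shift x -0.10 y -0.14 z 10.25 |0.2| yaw -156.0
```

>>> drive_tool(series=[[-0.1, -0.2, 4, 0, -0.6], [0, 0, 4, 0, -0.6], [0, 0, 2.1, 0, -0.6], [0, 0, 0, 0, 1], [0, 0, 0, 0, 1], [0, 0, 0, 0, 1], [0, 0, 0, 0, 1]])

```text
t: 36.2
eef_pos: [0.5548, -0.1186, -0.008]
tool_rot: [0.001, -0.207, 0.978, -0.0]
contact_force: [-0.9, -0.2, -1.6]
gripper_width: 0.404
grasp_force: 59.8
```

>>> drive_tool(series=[[0, 0, -3, 0, 1], [0, 0, -4, 0, 1], [0, 0, -4, 0, 1], [0, 0, -3, 0, 1], [0, 0, 0, 0, 1], [0, 0, 0, 0, 1]])

```text
t: 36.8
eef_pos: [0.5542, -0.118, 0.1318]
tool_rot: [0.001, -0.208, 0.978, -0.0]
contact_force: [-0.9, 0.3, -1.5]
gripper_width: 0.411
grasp_force: 60.2
```

Run:
```python
from h import *
dest((45,-42),(45,-45))
```

```text
Fz -1.23 sd 0.55 width 0.407 force 60.2 t 37.2
WELL [np.float64(553.2118193108155), np.float64(-117.9518305143212), np.float64(129.7373284928297), np.float64(-156.02079459518527)]
turn 26.5 shift x 4.65 y 37.44 z -0.03 |37.7| yaw -182.5
shift x 0.00 y 0.00 z 13.10 |0.0| yaw -182.5
```

>>> drive_tool(series=[[0, 0, 0, 6.6, 1], [0, 0, 0, 6.6, 1], [0, 0, 0, 6.6, 1], [0, 0, 0, 6.7, 1], [0.4, 3.8, 0, 0, 1], [0.4, 3.8, 0, 0, 1], [0.4, 3.8, 0, 0, 1], [0.4, 3.8, 0, 0, 1]])

```text
t: 38.0
eef_pos: [0.544, 0.0359, 0.1303]
tool_rot: [-0.0, 0.022, 1.0, -0.0]
contact_force: [-0.2, -1.1, -0.6]
gripper_width: 0.408
grasp_force: 60.2
```

>>> drive_tool(series=[[0.5, 3.8, 0, 0, 1], [0.5, 3.8, 0, 0, 1], [0.5, 3.8, 0, 0, 1], [0.5, 3.8, 0, 0, 1], [0.5, 3.8, 0, 0, 1], [0.5, 3.2, 0, 0, 1], [0, 0, 0, 0, 1], [0, 0, 0, 0, 1]])

```text
t: 38.8
eef_pos: [0.5237, 0.2583, 0.13]
tool_rot: [-0.0, 0.021, 1.0, -0.0]
contact_force: [-0.3, 0.0, -1.3]
gripper_width: 0.407
grasp_force: 60.2
```

Run:
```python
from h import *
o=readout.get_obs(); print(here(),o['gripper_width'],o['grasp_force'],o['contact_force'])
plan(here(),(*loc(WELL,45,-42),4,WELL[2]))
```

```text
[np.float64(523.6967890543357), np.float64(258.284738440865), np.float64(130.00603348093475), np.float64(177.59481513594605)] 0.407246925863292 60.206934213638306 [-0.31392063  0.00703418 -1.34213595]
shift x 0.06 y -0.02 z 12.60 |0.1| yaw 177.5
```

>>> drive_tool(series=[[0, 0, 4, 0, 1], [0, 0, 4, 0, 1], [0, 0, 3, 0, 1], [0, 0, 1.6, 0, 1], [0, 0, 0, 0, 1], [0, 0, 0, 0, -0.1], [0, 0, 0, 0, -0.1], [0, 0, 0, 0, -0.1]])

```text
t: 39.6
eef_pos: [0.5254, 0.2583, 0.0062]
tool_rot: [0.001, 0.022, 1.0, 0.001]
contact_force: [-0.1, -1.5, 0.7]
gripper_width: 0.543
grasp_force: 0.0
```

>>> drive_tool(series=[[0, 0, -4, 0, -0.1], [0, 0, -4, 0, -0.1], [0, 0, -4, 0, -0.6], [0, 0, 0, 0, -0.6], [0, 0, 0, 0, -0.6]])

```text
t: 40.1
eef_pos: [0.525, 0.2583, 0.1265]
tool_rot: [0.002, 0.022, 1.0, 0.001]
contact_force: [-0.3, 0.0, 0.1]
gripper_width: 0.802
grasp_force: 0.0
```

Run:
```python
from h import *
weigh(2); print(here()); H=housings()
for h in H:
    p=h[0]; print(p); plan(here(),(p[0]+2,p[1],90,p[2]))
```

```text
Fz -0.29 sd 0.47 width 0.801 force 0.0 t 40.2
[np.float64(523.4517443587682), np.float64(257.44960103422767), np.float64(124.06136039172668), np.float64(177.49308939022873)]
housing [433.4 -16.9  22.2] 0.24 366
[433.4 -16.9  22.2]
turn -24.7 shift x 18.49 y -22.07 z 3.36 |28.8| yaw 202.2
```

>>> drive_tool(series=[[0, 0, 0, -8.2, -0.6], [0, 0, 0, -8.2, -0.6], [0, 0, 0, -8.2, -0.6], [2.3, -2.8, 0, 0, -0.6], [2.3, -2.8, 0, 0, -0.6], [2.3, -2.8, 0, 0, -0.6], [2.3, -2.8, 0, 0, -0.6], [2.3, -2.8, 0, 0, -0.6]])

```text
t: 41.05
eef_pos: [0.4687, 0.0831, 0.1233]
tool_rot: [-0.001, -0.192, 0.981, -0.0]
contact_force: [0.5, -0.4, -0.6]
gripper_width: 0.8
grasp_force: 0.0
```

>>> drive_tool(series=[[2.3, -2.8, 1, 0, -0.6], [2.3, -2.8, 1, 0, -0.6], [2.4, -2.5, 1.3, 0, -0.6], [0, 0, 0, 0, -0.6], [0, 0, 0, 0, -0.6]])

```text
t: 41.55
eef_pos: [0.4348, -0.0172, 0.0907]
tool_rot: [-0.001, -0.191, 0.982, 0.0]
contact_force: [-0.3, 0.4, -1.1]
gripper_width: 0.8
grasp_force: 0.0
```

Run:
```python
from h import *
print(here()); wristfit(); plan(here(),(433.4,-17,-12,22))
```

```text
[np.float64(434.81648007666587), np.float64(-17.23359392074744), np.float64(90.65391708551653), np.float64(-158.02912180205558)]
wrist [472.5  81.1  46.3] 4.27 882 [412 289  43  59]
wrist [531.2 -61.9 -13.4] 4.36 866 [183 289  43  58]
shift x 0.24 y 0.02 z 10.31 |0.2| yaw -158.0
```

Run:
```python
from h import *
for c in ("wrist","top"):
    im=imaging.read_camera(c); m=imaging.camera_model(c)
    for d in imaging.cut_out("a_mid",c): print(c,round(d['conf'],2),d['centre'],d['mask'].sum(),*fit(d['mask'],m))
    if c=="wrist": cv2.imwrite("pics/w5.png",im[:,:,::-1])
```

```text
wrist 0.75 [318.9, 235.5] 4581 [435.4 -16.1 201.3] 0.08
```

View pics/w5.png

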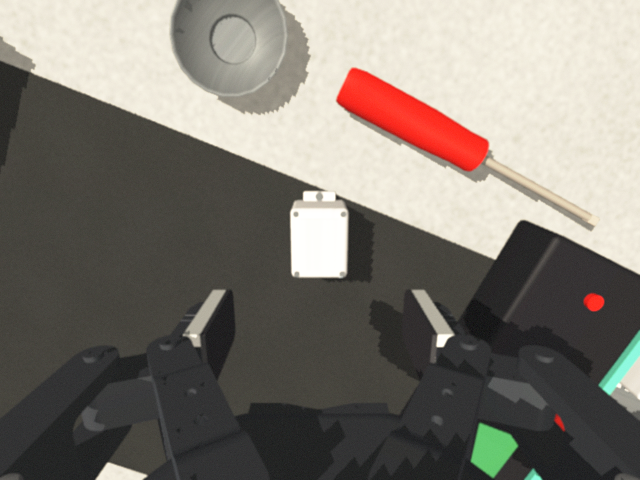

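>>> drive_tool(series=[[0, 0, 4, 0, -0.6], [0, 0, 4, 0, -0.6], [0, 0, 2.1, 0, -0.6], [0, 0, 0, 0, 1], [0, 0, 0, 0, 1], [0, 0, 0, 0, 1], [0, 0, 0, 0, 1]])

```text
t: 42.5
eef_pos: [0.4369, -0.0164, -0.0082]
tool_rot: [0.001, -0.192, 0.981, -0.0]
contact_force: [0.1, 0.2, -1.0]
gripper_width: 0.404
grasp_force: 60.3
```

>>> drive_tool(series=[[0, 0, -3, 0, 1], [0, 0, -4, 0, 1], [0, 0, -4, 0, 1], [0, 0, -3, 0, 1], [0, 0, 0, 0, 1], [0, 0, 0, 0, 1]])

```text
t: 43.1
eef_pos: [0.4362, -0.0164, 0.1315]
tool_rot: [0.001, -0.192, 0.981, 0.0]
contact_force: [0.3, 0.1, -2.2]
gripper_width: 0.409
grasp_force: 60.5
```

Run:
```python
from h import *
dest((0,38),(45,-45))
```

```text
Fz -1.07 sd 0.60 width 0.412 force 60.5 t 43.5
WELL [np.float64(435.35056408290666), np.float64(-16.74138911197674), np.float64(129.84147753119868), np.float64(-157.92131036623653)]
turn 24.6 shift x -3.07 y 35.84 z -0.02 |36.0| yaw -182.5
shift x 0.00 y 0.00 z 13.10 |0.0| yaw -182.5
```

>>> drive_tool(series=[[0, 0, 0, 8.2, 1], [0, 0, 0, 8.2, 1], [0, 0, 0, 8.2, 1], [-0.3, 4, 0, 0, 1], [-0.3, 4, 0, 0, 1], [-0.3, 4, 0, 0, 1], [-0.3, 4, 0, 0, 1], [-0.3, 4, 0, 0, 1]])

```text
t: 44.3
eef_pos: [0.4594, 0.184, 0.1302]
tool_rot: [-0.0, 0.022, 1.0, -0.0]
contact_force: [0.6, 1.1, -1.9]
gripper_width: 0.407
grasp_force: 60.4
```

>>> drive_tool(series=[[-0.4, 4, 0, 0, 1], [-0.4, 4, 0, 0, 1], [-0.4, 4, 0, 0, 1], [-0.4, 3.8, 0, 0, 1], [0, 0, 0, 0, 1], [0, 0, 0, 0, 1]])

```text
t: 44.9
eef_pos: [0.4819, 0.3403, 0.1296]
tool_rot: [-0.001, 0.021, 1.0, -0.0]
contact_force: [-0.4, -1.4, -1.6]
gripper_width: 0.411
grasp_force: 60.4
```

Run:
```python
from h import *
o=readout.get_obs(); print(here(),o['gripper_width'],o['grasp_force'],o['contact_force'])
plan(here(),(*loc(WELL,0,38),4,WELL[2]))
```

```text
[np.float64(481.926852691739), np.float64(340.27763845254333), np.float64(129.61793026126372), np.float64(177.59343956021263)] 0.4114218858041363 60.42568802833557 [-0.35289784 -1.40715976 -1.5793158 ]
shift x 0.03 y -0.03 z 12.56 |0.0| yaw 177.5
```

>>> drive_tool(series=[[0, 0, 4, 0, 1], [0, 0, 4, 0, 1], [0, 0, 3, 0, 1], [0, 0, 1.6, 0, 1], [0, 0, 0, 0, 1], [0, 0, 0, 0, -0.1], [0, 0, 0, 0, -0.1], [0, 0, 0, 0, -0.1]])

```text
t: 45.7
eef_pos: [0.4836, 0.3404, 0.0062]
tool_rot: [0.001, 0.022, 1.0, 0.001]
contact_force: [0.2, 0.8, -0.0]
gripper_width: 0.552
grasp_force: 0.0
```

>>> drive_tool(series=[[0, 0, -4, 0, -0.1], [0, 0, -4, 0, -0.1], [0, 0, -4, 0, -0.6], [0, -4, 0, 0, -0.6], [0, -4, 0, 0, -0.6], [0, -4, 0, 0, -0.6], [0, -4, 0, 0, -0.6], [0, -4, 0, 0, -0.6]])

```text
t: 46.5
eef_pos: [0.474, 0.1385, 0.1257]
tool_rot: [0.001, 0.022, 1.0, 0.001]
contact_force: [1.0, 0.3, -0.3]
gripper_width: 0.801
grasp_force: 0.0
```

>>> drive_tool(series=[[0, -4, 0, 0, -0.6], [0, -4, 0, 0, -1], [0, 0, 0, 0, -1]])

```text
t: 46.8
eef_pos: [0.47, 0.054, 0.1255]
tool_rot: [0.001, 0.026, 1.0, -0.001]
contact_force: [0.1, -0.3, -0.1]
gripper_width: 1.0
grasp_force: 0.0
```

Run:
```python
from h import *
im=imaging.read_camera("top"); cv2.imwrite("pics/t6.png",cv2.resize(im[200:370,20:540],None,fx=1.53,fy=1.53)[:,:,::-1]); print(here())
for z in (.05,.09): plan(here(),(484.5,423.5,85,177.5))
```

```text
[np.float64(470.43816112204365), np.float64(57.19150087809136), np.float64(125.56078284218358), np.float64(177.16594621208375)]
turn -0.3 shift x 0.19 y 36.66 z 4.06 |36.7| yaw 177.5
turn -0.3 shift x 0.19 y 36.66 z 4.06 |36.7| yaw 177.5
```

View pics/t6.png

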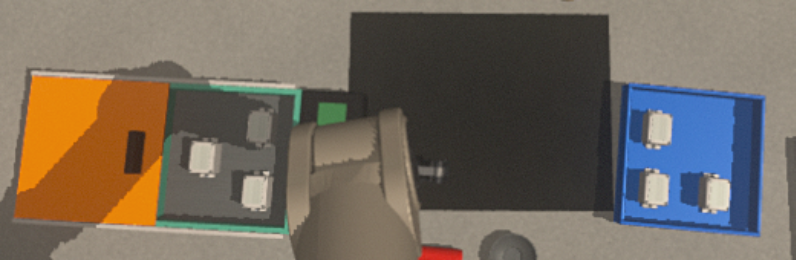

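>>> drive_tool(series=[[0, 4, 0, 0, -1], [0, 4, 0, 0, -1], [0, 4, 0, 0, -1], [0, 4, 0, 0, -1], [0, 4, 0, 0, -1], [0, 4, 0, 0, -1], [0, 4, 0, 0, -1], [0, 4, 0, 0, -1]])

```text
t: 47.65
eef_pos: [0.4833, 0.3832, 0.1253]
tool_rot: [0.0, 0.021, 1.0, 0.001]
contact_force: [0.8, -0.1, 0.4]
gripper_width: 0.996
grasp_force: 0.0
```

>>> drive_tool(series=[[0, 4, 0, 0, -1], [0.1, 0.4, 0, 0, -1], [0, 0, 0, 0, -1], [0, 0, 0, 0, -1]])

```text
t: 48.05
eef_pos: [0.485, 0.423, 0.1246]
tool_rot: [0.0, 0.022, 1.0, -0.0]
contact_force: [-0.2, 0.4, -0.4]
gripper_width: 1.001
grasp_force: 0.0
```

Run:
```python
from h import *
plan(here(),(485,423.5,38,177.5))
```

```text
shift x 0.00 y 0.05 z 8.66 |0.1| yaw 177.5
```

>>> drive_tool(series=[[0, 0, 4, 0, -1], [0, 0, 3, 0, -1], [0, 0, 1.4, 0, -1], [0, 0, 0, 0, 1], [0, 0, 0, 0, 1], [0, 0, 0, 0, 1], [0, 0, 0, 0, 1], [0, 0, 0, 0, 1]], squeeze=45)

```text
t: 48.85
eef_pos: [0.4857, 0.4235, 0.0417]
tool_rot: [0.0, 0.022, 1.0, 0.0]
contact_force: [-4.1, -3.1, 23.0]
gripper_width: 0.151
grasp_force: 48.4
```

>>> drive_tool(series=[[0, -1, 0, 0, 1], [0, -2.5, 0, 0, 1], [0, -2.5, 0, 0, 1], [0, -2.5, 0, 0, 1], [0, -2.5, 0, 0, 1], [0, -2.5, 0, 0, 1], [0, -2.5, 0, 0, 1], [0, 0, 0, 0, 1]])

```text
t: 49.65
eef_pos: [0.4787, 0.2598, 0.0417]
tool_rot: [0.0, 0.024, 1.0, -0.001]
contact_force: [-1.5, -2.0, 7.1]
gripper_width: 0.152
grasp_force: 46.8
```

>>> drive_tool(series=[[0, -1, 0, 0, 1], [0, -0.7, 0, 0, 1], [0, -0.4, 0, 0, 1], [0, 0, 0, 0, 1]])

```text
t: 50.05
eef_pos: [0.478, 0.2422, 0.0417]
tool_rot: [0.001, 0.022, 1.0, 0.0]
contact_force: [-0.7, -0.7, 10.3]
gripper_width: 0.154
grasp_force: 47.1
```

>>> drive_tool(series=[[0, -0.4, 0, 0, 1], [0, -0.3, 0, 0, 1], [0, -0.3, 0, 0, 1], [0, 0, 0, 0, 1]])

```text
t: 50.45
eef_pos: [0.4778, 0.2337, 0.0417]
tool_rot: [0.001, 0.022, 1.0, 0.001]
contact_force: [-0.3, 2.6, 8.2]
gripper_width: 0.153
grasp_force: 46.8
```

>>> drive_tool(series=[[0, -0.2, 0, 0, 1], [0, -0.2, 0, 0, 1], [0, 0, 0, 0, 1]])

```text
t: 50.75
eef_pos: [0.4778, 0.2337, 0.0418]
tool_rot: [0.002, 0.021, 1.0, 0.003]
contact_force: [0.7, 12.1, 0.8]
gripper_width: 0.151
grasp_force: 45.9
```

>>> drive_tool(series=[[0, 0.4, 0, 0, 1], [0, 0, 0, 0, -1], [0, 0, 0, 0, -1], [0, 0, 0, 0, -1], [0, 0, -4, 0, -1], [0, 0, -4, 0, -1], [0, -4, 0, 0, -1], [0, -4, 0, 0, -1]])

```text
t: 51.55
eef_pos: [0.4739, 0.1529, 0.1217]
tool_rot: [0.001, 0.021, 1.0, 0.001]
contact_force: [1.2, -1.3, 0.0]
gripper_width: 0.999
grasp_force: 0.0
```

>>> drive_tool(series=[[0, 0, 0, 0, -1], [0, 0, 0, 0, -1]])

```text
t: 51.75
eef_pos: [0.473, 0.1517, 0.1204]
tool_rot: [-0.0, 0.023, 1.0, -0.0]
contact_force: [-0.2, 0.5, 0.1]
gripper_width: 0.995
grasp_force: 0.0
```

Run:
```python
from h import *
print(here(),readout.get_obs()['q'][6])
m=imaging.camera_model("wrist"); im=imaging.read_camera("wrist")
hsv=cv2.cvtColor(im,cv2.COLOR_RGB2HSV); k=cv2.inRange(hsv,(0,160,80),(8,255,255))|cv2.inRange(hsv,(172,160,80),(180,255,255))
n,l,st,ce=cv2.connectedComponentsWithStats(k)
for i in range(1,n):
    if st[i,4]>200: print(st[i],rect(l==i,m,.08))
cv2.imwrite("pics/w7.png",im[:,:,::-1])
t=imaging.camera_model("top"); it=imaging.read_camera("top")
h2=cv2.cvtColor(it,cv2.COLOR_RGB2HSV)
print("orange",rect(cv2.inRange(h2,(8,200,60),(20,255,255)),t,.056)); plan(here(),(473.5,153,48,177.5))
```

```text
[np.float64(473.04276794605045), np.float64(151.66902529151355), np.float64(120.4240820859074), np.float64(177.32969541165681)] 1.1379543609878244
[  27   33  154   40 5602] (array([357.5,  43.6]), array([82.2, 19.1]), 85.7)
[313 117  18  19 262] (array([400.8, 156.3]), array([9.3, 9.2]), -2.7)
[ 310  215   24   77 1583] (array([473.2, 153.1]), array([47.1, 13.9]), -2.7)
orange (array([480.6, 303.1]), array([201.9, 200.6]), 87.5)
shift x -0.04 y -0.07 z 7.24 |0.1| yaw 177.5
```

View pics/w7.png

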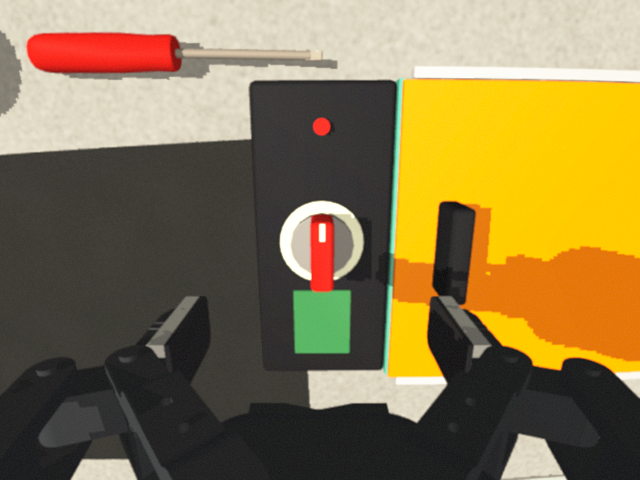

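>>> drive_tool(series=[[0, 0.1, 4, 0, -0.6], [0, 0, 3, 0, -0.6], [0, 0, 0.6, 0, -0.6], [0, 0, 0, 0, 1], [0, 0, 0, 0, 1], [0, 0, 0, 0, 1], [0, 0, 0, 0, 1], [0, 0, 0, 0, 1]])

```text
t: 52.65
eef_pos: [0.4742, 0.1538, 0.0459]
tool_rot: [0.001, 0.022, 1.0, 0.0]
contact_force: [-1.7, -1.0, 5.9]
gripper_width: 0.15
grasp_force: 44.2
```

>>> drive_tool(series=[[0, 0, 0, 8, 1], [0, 0, 0, 8, 1], [0, 0, 0, 8, 1], [0, 0, 0, 8, 1], [0, 0, 0, 8, 1], [0, 0, 0, 8, 1], [0, 0, 0, 8, 1], [0, 0, 0, 8, 1]])

```text
t: 53.45
eef_pos: [0.4745, 0.1542, 0.0459]
tool_rot: [0.001, 0.551, 0.835, 0.001]
contact_force: [-0.4, 0.0, 4.5]
gripper_width: 0.152
grasp_force: 44.1
```

>>> drive_tool(series=[[0, 0, 0, 2.5, 1], [0, 0, 0, 2.5, 1], [0, 0, 0, 0, 1], [0, 0, 0, 0, 1]])

```text
t: 53.85
eef_pos: [0.4746, 0.1542, 0.0459]
tool_rot: [0.001, 0.584, 0.812, 0.001]
contact_force: [0.4, -1.1, 5.6]
gripper_width: 0.151
grasp_force: 44.2
```

Run:
```python
from h import *
o=readout.get_obs(); print(here(),o['torque'],o['contact_force'],o['gripper_width'])
```

```text
[np.float64(474.5822954174743), np.float64(154.21343087738177), np.float64(45.94008939007333), np.float64(108.49985670893058)] [-0.28045171  0.03122957  0.15305672] [ 0.42649456 -1.05004832  5.60020452] 0.151301553221393
```

>>> drive_tool(series=[[0, 0, 0, 2, 1], [0, 0, 0, 0, 1], [0, 0, 0, 0, 1], [0, 0, 0, 0, 1]])

```text
t: 54.25
eef_pos: [0.4746, 0.1542, 0.0459]
tool_rot: [0.001, 0.598, 0.802, 0.001]
contact_force: [-0.7, -1.4, 6.3]
gripper_width: 0.151
grasp_force: 45.7
```

Run:
```python
from h import *
o=readout.get_obs(); print(here(),o['torque'],o['contact_force'],o['gripper_width'])
im=imaging.read_camera("top"); t=imaging.camera_model("top"); h2=cv2.cvtColor(im,cv2.COLOR_RGB2HSV)
print("orange",rect(cv2.inRange(h2,(8,200,60),(20,255,255)),t,.056))
```

```text
[np.float64(474.6032036423744), np.float64(154.19690624112198), np.float64(45.93132310174843), np.float64(106.61719249254905)] [-0.35446602  0.01318138  0.78750447] [-0.65752733 -1.42070025  6.34423085] 0.15081210992139663
orange (array([480.5, 303.1]), array([201.6, 200.3]), 87.5)
```

>>> drive_tool(series=[[0, 0, 0, -8, 1], [0, 0, 0, -8, 1], [0, 0, 0, -8, 1], [0, 0, 0, -8, 1], [0, 0, 0, -8, 1], [0, 0, 0, -8, 1], [0, 0, 0, -8, 1], [0, 0, 0, -8, 1]])

```text
t: 55.1
eef_pos: [0.4743, 0.1539, 0.046]
tool_rot: [0.001, 0.08, 0.997, 0.001]
contact_force: [-0.8, -1.5, 6.2]
gripper_width: 0.144
grasp_force: 44.2
```

>>> drive_tool(series=[[0, 0, 0, -5, 1], [0, 0, 0, 0, -0.6], [0, 0, 0, 0, -0.6], [0, 0, 0, 0, -0.6], [0, 0, -4, 0, -0.6], [0, 0, -4, 0, -0.6], [0, 0, -4, 0, -0.6], [0, 0, -4, 0, -0.6]])

```text
t: 55.9
eef_pos: [0.4729, 0.1538, 0.2061]
tool_rot: [-0.0, 0.04, 0.999, -0.0]
contact_force: [1.4, 0.9, 0.6]
gripper_width: 0.801
grasp_force: 0.0
```

>>> drive_tool(series=[[0, -4, -2, 0, -0.6], [0, -4, 0, 0, -0.6], [0, -4, 0, 0, -0.6], [0, -4, 0, 0, -0.6], [0, 0, 0, 0, -0.6], [0, 0, 0, 0, -0.6]])

```text
t: 56.5
eef_pos: [0.4605, -0.0061, 0.2245]
tool_rot: [0.0, 0.041, 0.999, 0.0]
contact_force: [-0.4, 1.1, 0.5]
gripper_width: 0.803
grasp_force: 0.0
```

Run:
```python
from h import *
o=readout.get_obs(); print(here(),o['t'],o['gripper_width'])
for c in ("wrist",):
    m=imaging.camera_model(c); im=imaging.read_camera(c)
    hsv=cv2.cvtColor(im,cv2.COLOR_RGB2HSV); k=cv2.inRange(hsv,(0,160,80),(8,255,255))|cv2.inRange(hsv,(172,160,80),(180,255,255))
    n,l,st,ce=cv2.connectedComponentsWithStats(k)
    for i in range(1,n):
        if st[i,4]>150: print(c,st[i],rect(l==i,m,.08))
im=imaging.read_camera("top"); t=imaging.camera_model("top"); h2=cv2.cvtColor(im,cv2.COLOR_RGB2HSV)
print("orange",rect(cv2.inRange(h2,(8,200,60),(20,255,255)),t,.056))
for b in blobs(im,(425,258,516,350)): print("tray",rect(b,t,.04))
print("mat", len(blobs(im,(252,212,416,334))))
```

```text
[np.float64(460.53093123198425), np.float64(-6.1150280613800465), np.float64(224.5327443416208), np.float64(175.3121322872308)] 56.5 0.802910193296966
wrist [ 273   66  106   28 2806] (array([351.6,   8. ]), array([82.8, 20. ]), 85.3)
wrist [487 123  14  13 151] (array([399.5, 142.3]), array([11.3,  9.5]), 86.0)
wrist [ 483  191   30   53 1178] (array([474.3, 149. ]), array([46.5, 23.6]), -3.7)
orange (array([480.2, 302.6]), array([202.4, 201.3]), 87.4)
tray (array([ 523.6, -322.2]), array([56.2, 42.9]), -2.1)
tray (array([ 467.8, -424.4]), array([55.9, 46.2]), -7.3)
tray (array([ 438.9, -315.7]), array([56.3, 43.1]), -5.8)
mat 1
```

Run:
```python
from h import *
im=imaging.read_camera("top"); cv2.imwrite("pics/fin.png",im[100:400,:][:,:,::-1])
```

```text
(no output)
```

View pics/fin.png

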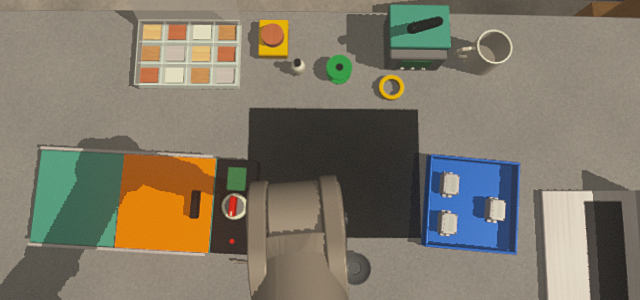

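The cover is shut at (165,203) and the knob bar is back at rest at (233,205). Three housings lie in the tray at (451,183), (449,222) and (496,209), the mat is empty, and the bystanders have not moved.

```bash
python3 -c "
from station import hand_in
print(hand_in())"
```

```text
the job is handed in; nothing more can be done
None
```

I slid the cover open, weighed six housings (three hollow in the well, three solid in the tray), slid the cover shut, twisted the knob to its stop and let it spring back, then handed in; the hand-in gave no verdict.

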